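# Lock the castle nut on the extraction pot's cover

### The job

Someone left the scraper on the cover of the steel pot: first lay it flat in its cut-out in the tray. Then turn the castle nut clockwise until it is snug (its pointer tab has reached the rib on the cover) and on, a little further, to the first place where a pair of its slots lines up with the slot across the stud, no further. Finally take the lock key out of the tray and drop it fully home through nut and stud, let go, and leave the bottles and the beaker standing where they are.

Things in the scene. Friction and masses are not known exactly. Their poses are not given: they have to be found in the camera images.
- nut (a joint): castle nut angle (rad); grows as it is turned clockwise seen from above. Starts -1.7 to -0.7 (loose); 0 = snug, pointer tab over the rib. Stays where left; turning takes 0.35 N m, rising to 0.6 as it tightens. Slots line up at nut = stud + multiples of 60 degrees; wanted: the first above 0, nut = stud. Past 1.0 it is overtightened. It does not move down.
- nut_center (a point): on the castle nut's axis, 17 mm above the pot's flat cover (half-way up). Hexagon 46 mm across flats, 22 mm high from the cover up; on it a 44 mm crown 12 mm high with six open slots 8 mm wide, 12 mm deep, one at mid-flat each, so opposite slots run straight across. z up; x along a pair of slots, square to a pair of flats. Pointer tab at its foot on the +y side, out to 36 mm.
- stud (a joint): angle (rad) at which the stud was fitted, same sense and zero as nut (0.25 to 0.80); it cannot be turned.
- stud_top (a point): centre of the top of the threaded stud in the nut (27 mm diameter, flush with the crown's top, 34 mm above the cover); x runs along the 8 mm wide, 12 mm deep slot cut across it; z up.
- index_rib (a point): 3 x 16 mm rib on the cover, 43 mm from the nut's axis; the nut's pointer tab meets it when snug. The pot is fixed, 200 mm in diameter, its flat cover 70 mm above the bench, with a relief valve standing on the cover 80 mm from the axis (20 mm wide, 38 mm high).
- scraper_grip (a point): grip point of the loose gasket scraper (120 g), half-way up its handle (5 mm above its underside), near its balance point. x along the handle away from the blade, z up. Handle 14 mm wide, 10 thick, x -14 to +68 mm; steel blade 40 mm wide, 5 thick, x -48 to -14 mm. Starts flat on the cover, blade near the nut, handle outward over the edge.
- scraper_pocket (a point): point on the floor of the scraper's cut-out in the black tray, directly below where its grip point belongs; floor 4 mm above the bench, walls 13.5 mm high. x from blade end to handle end (the scraper's x must point the same way), z up. Blade part 46 mm wide, x -51 to -18 mm; finger relief 76 mm wide, x -18 to +18; handle channel 20 mm wide, to x +71.
- key_slot (a point): middle of the mouth of the key's slot (56 x 7 mm) in the tray's top, which is 17.5 mm above the bench. The tray is fixed, 170 x 150 mm.
- key_grip (a point): centre of the head of the loose steel lock key (60 g): head 26 long (x), 10 thick (y), 24 mm high; below it a blade 52 long (x), 5 thick, 13 mm high (lowest 4 mm: 3 thick), lower edge 25 mm below this point. z up. Starts in the tray, head standing on the tray's top. Fully home in the nut this point is 30 mm above nut_center, blade along the stud's slot, either way round.
- jar_large: bystander: amber jar with a blue cap, 72 mm diameter, 125 mm high, origin at its underside
- bottle_mid: bystander: amber bottle, 52 mm diameter, 105 mm high, origin at its underside
- bottle_small: bystander: amber bottle, 52 mm diameter, 75 mm high, origin at its underside
- beaker: bystander: glass beaker, 64 mm diameter, 85 mm high, origin at its underside
- key: the lock key itself (see key_grip); its origin is under the middle of the blade's lower edge

How it is judged:
By the outcome, as a careful person would: the job done as asked, in the order asked, and still so for the second after the job is handed in, with the robot touching nothing.
It also fails if it takes over 70 s, if anything falls off the work surface, if the arm or the gripper's body presses on something with over 40 N, if the wrist force passes 120 N, or if a joint passes its speed limit or range.

### The arm

A 6-joint arm with a two-finger parallel gripper is mounted at the origin on the work surface. World frame = base frame: x ahead of the robot, y to its left, z up, the work surface at z = 0. Lengths are in m, angles in degrees, forces in N, time in s.
With the tool pointing down it reaches from about 0.25 to 0.725 m from the base axis. Payload 9.7 kg.
Tool frame: the origin (TCP) lies at the centre of the arm's flange, where the gripper is bolted on; the fingertips stand ahead of it and the grasp point (between the pads) lies 155 mm ahead of it (arm.nose_length is the y of the fingertips in the tool frame, in m); y points along the fingers, z is the direction in which the jaws open and shut, and the axes are right-handed (so a half turn about y gives the same grasp; the last joint's range is limited). The gripper opens to 85 mm and grips with 20 to 120 N. Pads are 22 mm wide; open, the fingers measure 114 mm over their backs; the gripper's body (76 mm by 85 mm) begins 54 mm behind the grasp point. The pads swing forward as they close: fully open they stand 13 mm farther back than shut.
Start: joints at [-63.484, 4.979, 10.078, 95.1, 0, 90], TCP at [0.246, -0.492, 0.405] pointing down, gripper open.
Joint ranges: [-179.16, 179.16], [-48.56, 103.87], [-65.8, 70.77], [-126.05, 130.52], [-82.76, 87.17], [-180, 180]. Speed limits (degrees/s): [127.2, 127.2, 147.25, 180, 180, 180].

### API

Orientations are given as a 3x3 rotation matrix whose columns are the frame's x, y, z axes.
In Python, from cell import arm gives the robot as it stands. The module is installed in compiled form; this text tells all that it offers.
- The arm moves only by the shell command python3 -m handwheel 'ROWS' [FORCE]. ROWS is text: rows parted by semicolons, each of 7 numbers parted by spaces: the shift along the world's x, y, z in cm, then the turn, a rotation vector about the world's x, y, z in rad, then the closure, from 0 (fully open) to 1 (shut). In form: tx ty tz ax ay az claw; .... A call has exactly 5 rows; each row is the pose to reach, as a shift and turn from the pose measured when the call began; what a row does not reach only later rows make up. A row lasts 1/12 s, in which the tool goes at most 41.7 mm and 7.16 degrees, less where a joint would pass 70% of its speed; a pose out of reach is approached as far as the arm can. A call with a gripper value outside its range is refused whole. The fingers move at their own pace and stop on an object; FORCE is the grip in N (left out, the last holds). Time passes only in rows, so rows that repeat a pose let the fingers close, or fill a call up. It gives the time, the measured TCP pose, the force and the opening at its end, in the units of the state.
- arm.sense(): the state, without advancing time (a new reading comes with each control period).
- arm.get_image(name): name is "scene" or "top" or "wrist"; returns (picture, depth): 420x560x3 uint8, red, green, blue; 420x560 float32, m along the optical axis (not along the pixel's ray), 0 where there is no reading.
- arm.get_calibration(name): a dict with "K" (3x3 intrinsics, pixels), "rvec" (rotation vector, rad) and "tvec" (3), from world to camera coordinates, as OpenCV has them. Camera axes: x right, y down, z forward; pixel columns grow to the right and rows downward; lengths in m; the calibration is good to about 2 mm. A picture is of the moment at which its call begins: read the wrist's pose just before it. get_calibration takes no time and is no camera call; for the wrist camera it gives the pose at the moment of the call.
- arm.sign_off(): hands the job in, once; it reports no verdict.
The state is a dict: "time": time; "joint_pos": joint angles; "qd": joint speeds; "joint_efforts": joint torques, N m; "tcp_pos": TCP position; "ee_rot": TCP orientation; "wrist_force": force on the tool from outside, world axes, zero at the start; "wrist_torque": the same for the moment, N m; "gripper_width": finger opening in m.
Only numpy, scipy, OpenCV 4.12 (cv2) and the standard library are available. Lean on these libraries where they do the work, as an engineer would, in place of code of your own. Each camera call takes 0.05 s, during which the arm holds its last target.

## Working session

There is one attempt and no reset: what is moved stays moved. The work goes in short steps, Python scripts to look and compute and a shell command to move; the robot and the scene stay as the last step left them, time stands still between calls to the robot, and variables do not carry over. Pictures are saved under pics/ and viewed, and the job is handed in when it is done.

```bash
mkdir -p pics; ls; python3 - <<'E'
from cell import arm
import cv2, numpy as np
s=arm.sense()
for k,v in s.items(): print(k, np.round(v,4).tolist())
print(arm.nose_length)
for n in ("scene","top","wrist"):
    c=arm.get_calibration(n)
    p,d=arm.get_image(n)
    cv2.imwrite(f"pics/{n}0.png",p[:,:,::-1]); np.save(f"pics/{n}0_d.npy",d)
    np.savez(f"pics/{n}0_c.npz",**c)
    R=cv2.Rodrigues(np.array(c["rvec"]))[0]
    print(n,np.round(c["K"],1).tolist(),"cam pos",(-R.T@np.array(c["tvec"]).ravel()).round(3),"fwd",R[2].round(3), "right",R[0].round(3))
E
```

```text
pics
time 0.0
joint_pos [-63.4839, 5.0126, 10.0338, 95.1011, -0.0003, 89.9996]
qd [0.0281, 0.0356, -0.0065, 0.0541, 0.0393, 0.0144]
joint_efforts [-0.0011, -52.0392, 46.4807, 0.0162, -0.0, 0.0]
tcp_pos [0.2455, -0.4921, 0.404]
ee_rot [[-0.8948, -0.0006, 0.4465], [-0.4465, 0.0012, -0.8948], [0.0, -1.0, -0.0014]]
wrist_force [0.5177, -0.3497, -0.2481]
wrist_torque [-0.0055, -0.013, 0.0767]
gripper_width 0.0856
0.1734
scene [[400.7, 0.0, 275.7], [0.0, 400.7, 213.2], [0.0, 0.0, 1.0]] cam pos [1.092 0.103 0.783] fwd [-0.564 -0.076 -0.822] right [-0.13   0.991 -0.003]
top [[428.8, 0.0, 274.5], [0.0, 428.8, 214.9], [0.0, 0.0, 1.0]] cam pos [0.49  0.002 1.161] fwd [ 0.105  0.015 -0.994] right [ 0.016 -1.    -0.014]
wrist [[349.5, 0.0, 283.3], [0.0, 349.5, 218.3], [0.0, 0.0, 1.0]] cam pos [ 0.305 -0.462  0.373] fwd [-0.233 -0.116 -0.966] right [ 0.446 -0.895  0.   ]
```

View pics/scene0.png

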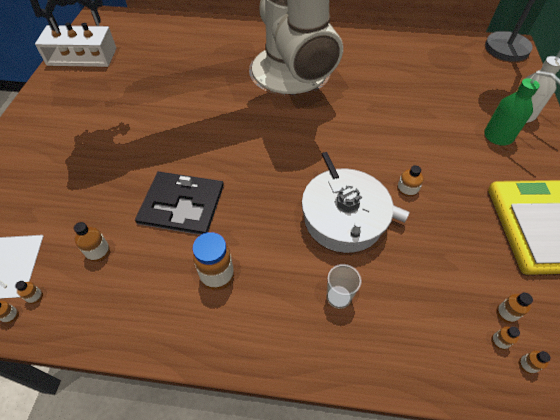

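View pics/top0.png

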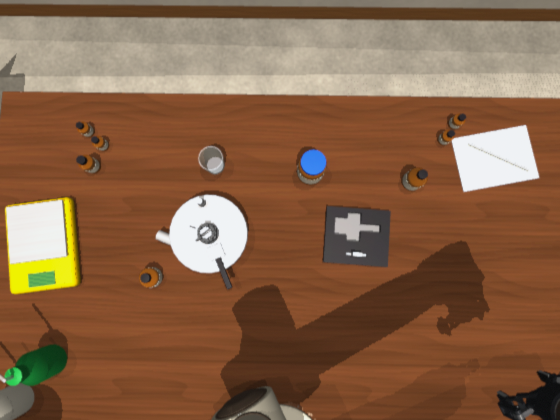

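View pics/wrist0.png

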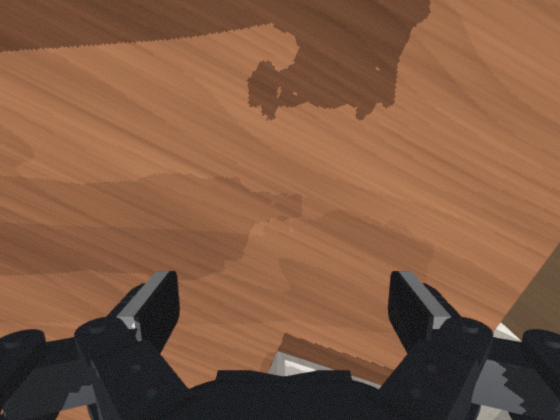

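The scene view shows the pot at about (347,208) with the scraper on it, and the tray at (180,203). In the top view the pot is at (208,233) with the scraper handle at (223,270). The tray is at (357,237), with its cut-out at (355,227) and the key at (357,254). Next I'll enlarge these.

```bash
cat > h.py <<'E'
import numpy as np, cv2
from cell import arm
def load(n,i):
    c=np.load(f"pics/{n}{i}_c.npz"); p=cv2.imread(f"pics/{n}{i}.png"); d=np.load(f"pics/{n}{i}_d.npy"); return c,p,d
def ray(c,u,v):
    R=cv2.Rodrigues(c["rvec"])[0]; t=np.array(c["tvec"]).ravel(); K=c["K"]
    o=-R.T@t; r=R.T@np.array([(u-K[0,2])/K[0,0],(v-K[1,2])/K[1,1],1]); return o,r
def atz(c,u,v,z):
    o,r=ray(c,u,v); return o+r*(z-o[2])/r[2]
def atd(c,d,u,v):
    o,r=ray(c,u,v); return o+r*d[int(round(v)),int(round(u))]
def proj(c,P):
    return cv2.projectPoints(np.array(P,float).reshape(-1,3),c["rvec"],c["tvec"],c["K"],None)[0].reshape(-1,2)
def snap(n,i):
    c=arm.get_calibration(n); p,d=arm.get_image(n)
    cv2.imwrite(f"pics/{n}{i}.png",p[:,:,::-1]); np.save(f"pics/{n}{i}_d.npy",d); np.savez(f"pics/{n}{i}_c.npz",**c)
    return load(n,i)
def crop(p,name,u0,v0,u1,v1,f):
    q=cv2.resize(p[v0:v1,u0:u1],None,fx=f,fy=f,interpolation=cv2.INTER_CUBIC)
    for u in range((u0+9)//10*10,u1,10):
        cv2.line(q,((u-u0)*f,0),((u-u0)*f,6 if u%50 else 14),(0,255,0),1)
        if u%20==0: cv2.putText(q,str(u),((u-u0)*f-10,24),0,.4,(0,255,0),1)
    for v in range((v0+9)//10*10,v1,10):
        cv2.line(q,(0,(v-v0)*f),(6,(v-v0)*f),(0,255,0),1)
        if v%20==0: cv2.putText(q,str(v),(8,(v-v0)*f+4),0,.4,(0,255,0),1)
    cv2.imwrite("pics/"+name,q)
E
python3 - <<'E'
from h import *
c,p,d=load("top",0)
crop(p,"t0pot.png",150,185,255,295,5)
crop(p,"t0tray.png",315,195,400,275,7)
c,p,d=load("scene",0)
crop(p,"s0pot.png",290,145,415,255,6)
crop(p,"s0tray.png",130,165,230,240,7)
E
```

```text
(no output)
```

View pics/t0pot.png

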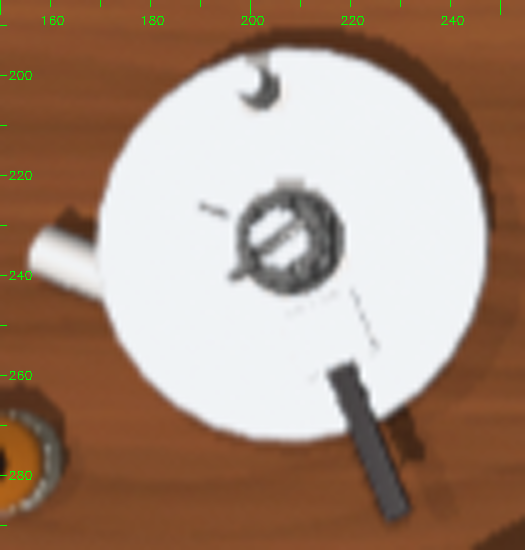

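View pics/t0tray.png

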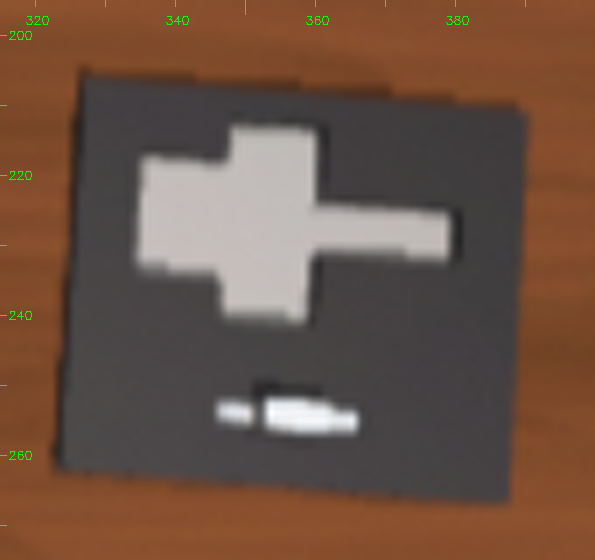

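View pics/s0pot.png

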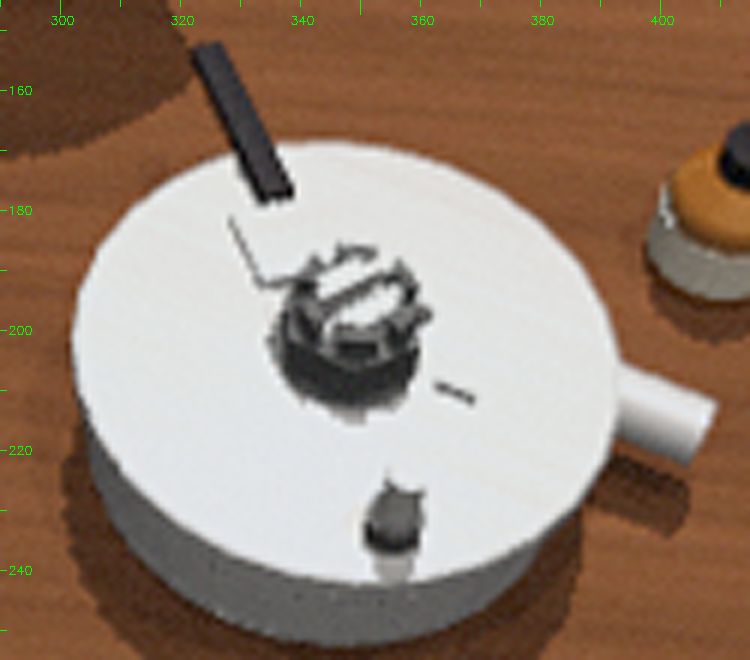

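View pics/s0tray.png

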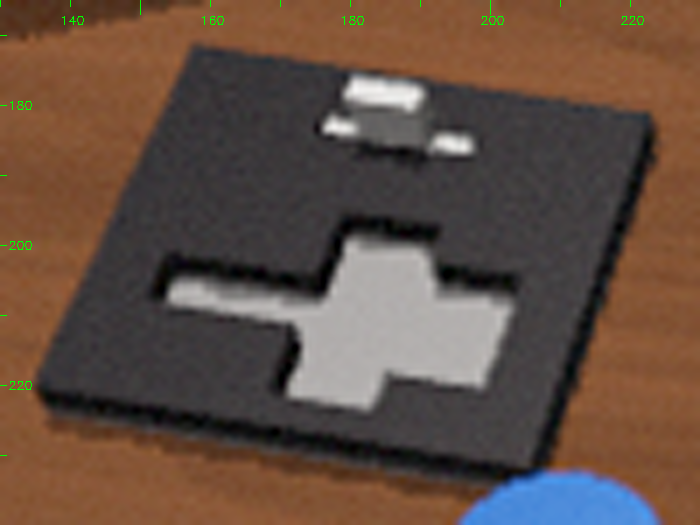

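```bash
python3 - <<'E'
from h import *
ct,pt,dt=load("top",0); cs,ps,ds=load("scene",0)
P=lambda s,x:print(s,(np.array(x)*1000).round(1))
# pot: ellipse of cover in the top view
m=(pt.min(2)>200).astype(np.uint8); m[:185]=0; m[295:]=0; m[:,:168]=0; m[:,255:]=0
cn=max(cv2.findContours(m,cv2.RETR_EXTERNAL,cv2.CHAIN_APPROX_NONE)[0],key=cv2.contourArea)
cn=cv2.convexHull(cn)[:,0]
W=np.array([atz(ct,u,v,.07)[:2] for u,v in cn],np.float32)
print("pot",cv2.minEnclosingCircle(W*1000))
P("studtop top",atz(ct,207,232,.104)); P("studtop scene",atz(cs,348,195.5,.104)); 
for u,v in((217,258.5),(220.5,257),(232,287),(227,289)): P("handle",atz(ct,u,v,.08))
for u,v in((220.5,243),(225.5,255),(207.5,247.5),(217.5,244)): P("blade edge",atz(ct,u,v,.075))
for u,v in((333,178.5),(338.5,177),(326.5,152),(322,154)): P("handle s",atz(cs,u,v,.08))
P("rib",[atz(ct,190,226,.07),atz(ct,195,228,.07)]);P("rib s",[atz(cs,364,209,.07),atz(cs,369,211.5,.07)])
print("tray")
for u,v in((327,206),(390,211),(388,267),(323,262)): P("corner",atz(ct,u,v,.0175))
for u,v in((335,217.5),(347.5,218.5),(348.5,213),(360.5,213.5),(360,224.5),(379.5,225.5),(378.5,232.5),(359.5,231),(358.5,241),(346.5,240),(346,234),(334.5,233)): P("pk",atz(ct,u,v,.0175))
P("key blade",[atz(ct,346,254,.0175),atz(ct,366,255.5,.0175)])
P("key head",[atz(ct,353,254,.0415),atz(ct,362.5,254.5,.0415)])
P("key s blade",[atz(cs,176,182.5,.0175),atz(cs,197.5,186,.0175)])
P("key s head",[atz(cs,180,177.8,.0415),atz(cs,190.5,179,.0415)])
for n,u,v in(("jar",210,243),("mid?",82,230),("beaker",343,275),("small",415,170)): P(n,atd(cs,ds,u,v))
E
```

```text
pot ((555.8253784179688, 190.7848358154297), 101.10834503173828)
studtop top [556.8 184.4 104. ]
studtop scene [561.2 185.7 104. ]
handle [492.1 161.1  80. ]
handle [496.  152.4  80. ]
handle [422.1 121.5  80. ]
handle [416.9 133.8  80. ]
blade edge [531.3 154.2  75. ]
blade edge [501.3 140.6  75. ]
blade edge [519.4 186.8  75. ]
blade edge [528.7 161.7  75. ]
handle s [498.2 153.5  80. ]
handle s [492.2 165.7  80. ]
handle s [418.3 134.1  80. ]
handle s [426.1 123.9  80. ]
rib [[573.7 234.3  70. ]
 [568.7 221.3  70. ]]
rib s [[567.2 225.5  70. ]
 [572.5 236.2  70. ]]
tray
corner [ 637.1 -121.    17.5]
corner [ 626.1 -289.1   17.5]
corner [ 477.3 -282.1   17.5]
corner [ 487.6 -110.9   17.5]
pk [ 606.4 -142.4   17.5]
pk [ 604.2 -175.8   17.5]
pk [ 619.1 -178.5   17.5]
pk [ 618.2 -210.5   17.5]
pk [ 588.7 -209.    17.5]
pk [ 586.8 -260.8   17.5]
pk [ 568.  -258.    17.5]
pk [ 571.3 -207.6   17.5]
pk [ 544.6 -204.8   17.5]
pk [ 546.8 -173.    17.5]
pk [ 562.7 -171.7   17.5]
pk [ 564.9 -141.2   17.5]
key blade [[ 509.7 -171.6   17.5]
 [ 506.6 -224.5   17.5]]
key head [[ 509.6 -186.1   41.5]
 [ 508.7 -210.7   41.5]]
key s blade [[ 507.5 -223.4   17.5]
 [ 511.5 -168.3   17.5]]
key s head [[ 510.5 -207.5   41.5]
 [ 510.9 -181.6   41.5]]
jar [725.2 -73.3 125.3]
mid? [ 717.1 -340.2  104.4]
beaker [722.1 188.   51. ]
small [443.9 341.2  74.8]
```

```bash
python3 -m handwheel '1.4 3.9 0 0 0 -0.02 0; 2.8 7.8 0 0 0 -0.04 0; 4.2 11.7 0 0 0 -0.06 0; 5.6 15.6 0 0 0 -0.08 0; 7.0 19.5 0 0 0 -0.093 0' 60 && python3 -m handwheel '1.4 3.9 0 0 0 0 0; 2.8 7.8 0 0 0 0 0; 4.2 11.7 0 0 0 0 0; 5.6 15.6 0 0 0 0 0; 7.0 19.5 0 0 0 0 0'; python3 -m handwheel '1.4 3.9 0 0 0 0 0; 2.8 7.8 0 0 0 0 0; 4.2 11.7 0 0 0 0 0; 5.6 15.6 0 0 0 0 0; 7.0 19.5 0 0 0 0 0'
```

```text
time: 0.57
tcp_pos: [0.3156, -0.2954, 0.4038]
ee_rot: [[-0.933, -0.001, 0.36], [-0.36, 0.001, -0.933], [0.0, -1.0, -0.001]]
wrist_force: [1.1, 0.3, 1.9]
gripper_width: 0.0852
time: 0.98
tcp_pos: [0.3853, -0.0989, 0.4039]
ee_rot: [[-0.933, -0.0, 0.359], [-0.359, 0.001, -0.933], [-0.0, -1.0, -0.001]]
wrist_force: [0.5, -0.5, -0.1]
gripper_width: 0.0855
time: 1.4
tcp_pos: [0.455, 0.0978, 0.4039]
ee_rot: [[-0.933, 0.0, 0.36], [-0.36, 0.001, -0.933], [-0.001, -1.0, -0.001]]
wrist_force: [0.8, -1.4, -0.3]
gripper_width: 0.0853
```

```bash
python3 -m handwheel '0.9 2 -1.5 0 0 0 0; 1.8 4 -3 0 0 0 0; 2.7 5.5 -4.5 0 0 0 0; 2.7 5.5 -6 0 0 0 0; 2.7 5.5 -6 0 0 0 0' && python3 - <<'E'
from h import *
c,p,d=snap("wrist",1)
crop(p,"w1.png",0,0,560,420,1)
E
```

```text
time: 1.82
tcp_pos: [0.4818, 0.1535, 0.3404]
ee_rot: [[-0.932, -0.005, 0.361], [-0.361, -0.001, -0.932], [0.005, -1.0, -0.001]]
wrist_force: [0.0, -1.1, 0.3]
gripper_width: 0.0856
```

View pics/w1.png

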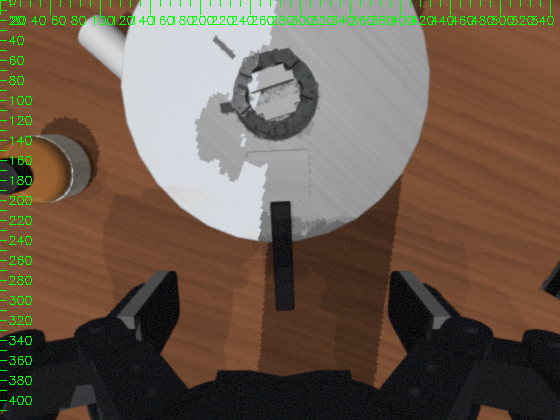

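The wrist view shows the nut at (276,92), its dark tab at (226,107), the rib at (224,47), the handle from (281,202) to (285,310) and the blade outline at (248–310,150–200).

```bash
python3 - <<'E'
from h import *
c,p,d=load("wrist",1)
crop(p,"w1n.png",205,25,335,150,6)
crop(p,"w1s.png",230,140,330,320,4)
E
```

```text
(no output)
```

View pics/w1n.png

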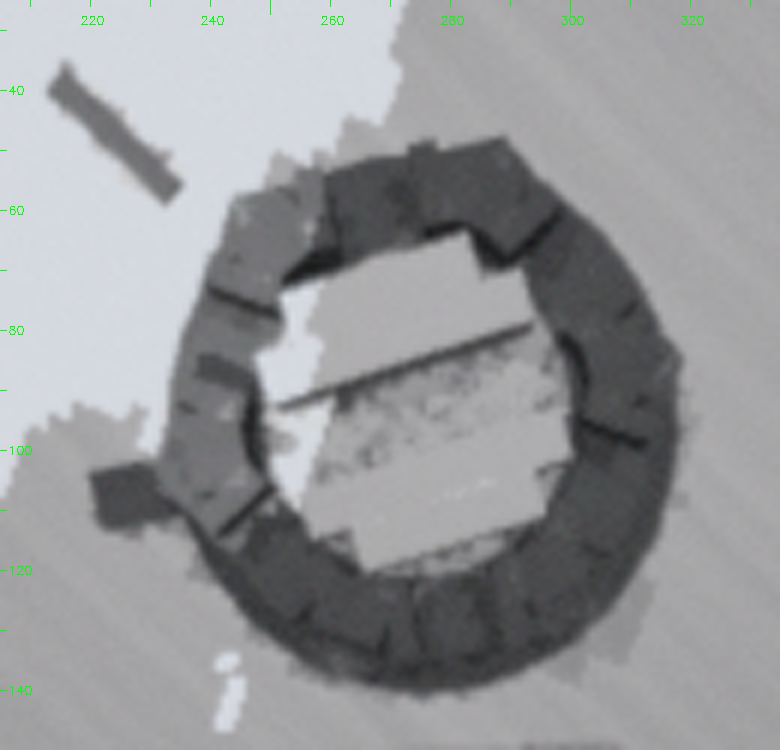

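View pics/w1s.png

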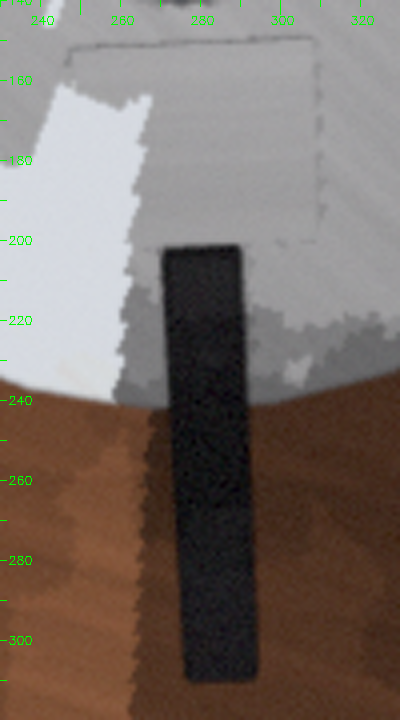

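```bash
python3 - <<'E'
from h import *
c,p,d=load("wrist",1)
A=lambda u,v,z:atz(c,u,v,z)*1000
hd=lambda a,b:np.degrees(np.arctan2(b[1]-a[1],b[0]-a[0]))
n1,n2,f1,f2=[A(*q,.08) for q in((270.5,202.5),(289.5,201),(276,310),(294,309.5))]
print("handle",n1.round(1),n2.round(1),f1.round(1),f2.round(1),np.linalg.norm(n1-n2),np.linalg.norm(f1-n1),hd(n1,f1),hd(n2,f2))
b=[A(*q,.075) for q in((247.5,152),(308,149.5),(310,200))]; print(np.round(b,1), np.linalg.norm(b[0]-b[1]),hd(b[0],b[1]),hd(b[1],b[2]))
# nut
ctr=[A(u,v,.104) for u,v in((276,93),)]; print("ctr guess",ctr)
s1,s2=A(252,93,.104),A(293.5,79,.104); print("stud slot upper edge",s1,s2,hd(s1,s2))
r1,r2=A(215,38,.073),A(233.5,57,.073); print("rib",r1,r2,hd(r2,r1))
for z in(.07,.074): t=A(220.5,107.5,z); print("tab tip",t)
for a,b_ in(((251,77),(240,74)),((302,96),(312,99)),((290.5,67),(298,60)),((250,106),(241,113))):
    x,y=A(*a,.104),A(*b_,.104); print("wall",x[:2].round(1),y[:2].round(1),hd(x,y))
E
```

```text
handle [492.1 167.3  80. ] [497.6 155.7  80. ] [417.9 135.1  80. ] [423.1 123.   80. ] 12.810014720666453 80.81461571922435 -156.56609572165863 -156.2820212464727
[[517.5 193.2  75. ]
 [533.4 156.5  75. ]
 [502.3 142.4  75. ]] 39.99634023080882 -66.54156311176772 -155.49830724872018
ctr guess [array([556.81669427, 187.40315542, 104.        ])]
stud slot upper edge [552.01639451 199.82417728 104.        ] [567.06977406 181.0156169  104.        ] -51.328062151160275
rib [575.12712542 235.12475399  73.        ] [569.05587881 221.02678747  73.        ] 66.70101817010624
tab tip [537.57269768 219.61636156  70.        ]
tab tip [537.67303646 218.92034151  74.        ]
wall [559.6 203.1] [558.9 209.3] 96.76158376824836
wall [560.6 173.4] [561.1 167.6] -84.65601901489606
wall [572.2 184.8] [576.9 182.3] -27.873972304362656
wall [545.1 198.5] [539.8 202. ] 147.16879208109066
```

```bash
python3 -m handwheel '0.03 0.24 -2 0 0 0.044 0.4; 0.03 0.24 -5 0 0 0.044 0.5; 0.03 0.24 -7 0 0 0.044 0.5; 0.03 0.24 -8.5 0 0 0.044 0.5; 0.03 0.24 -9.4 0 0 0.044 0.5' && python3 - <<'E'
from h import *
c,p,d=snap("wrist",2)
s=arm.sense(); print(s["tcp_pos"],s["wrist_force"])
crop(p,"w2.png",0,0,560,420,1)
c,p,d=snap("scene",2); crop(p,"s2.png",260,90,440,240,4)
E
```

```text
time: 2.28
tcp_pos: [0.4817, 0.1547, 0.2477]
ee_rot: [[-0.916, -0.004, 0.4], [-0.4, -0.001, -0.916], [0.004, -1.0, -0.001]]
wrist_force: [0.8, -0.4, 0.5]
gripper_width: 0.0428
[0.48161539 0.15474248 0.24666518] [-0.07283726  0.28855538 -1.05569001]
```

View pics/w2.png

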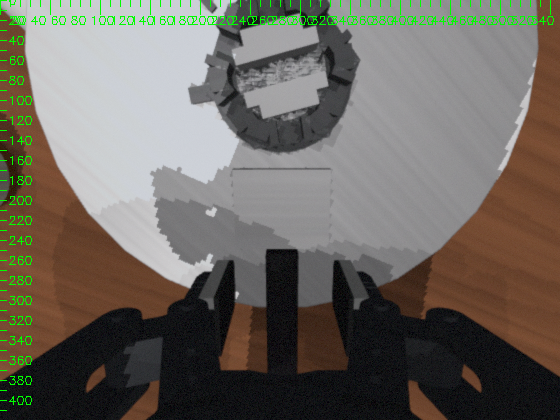

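View pics/s2.png

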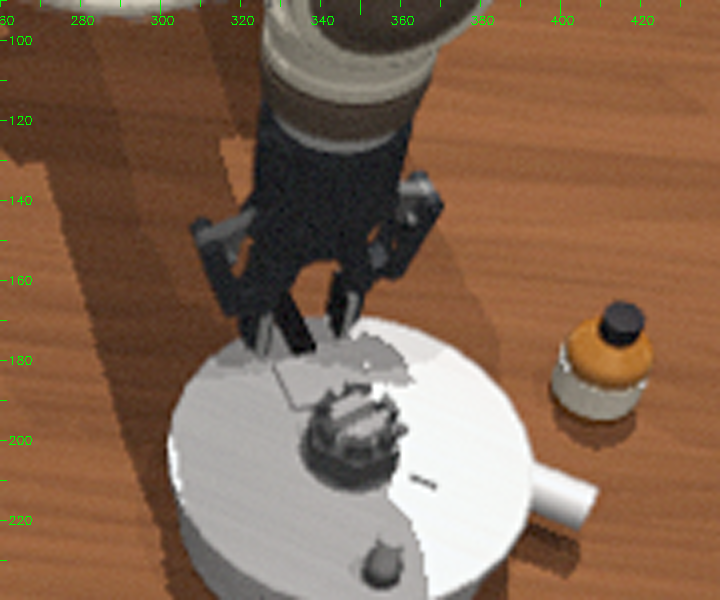

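The handle at (282,300) is centred and square between the pads at (235,300) and (335,300), so I'll close on it.

```bash
python3 -m handwheel '0 0 0 0 0 0 0.8; 0 0 0 0 0 0 1; 0 0 0 0 0 0 1; 0 0 0 0 0 0 1; 0 0 0 0 0 0 1' 60
```

```text
time: 2.8
tcp_pos: [0.4822, 0.1549, 0.2498]
ee_rot: [[-0.916, -0.002, 0.4], [-0.4, -0.0, -0.916], [0.002, -1.0, -0.0]]
wrist_force: [-1.0, -1.2, 6.1]
gripper_width: 0.0115
```

```bash
python3 -m handwheel '0 0 0.2 0 0 0 1; 0 0 0.4 0 0 0 1; 0 0 0.7 0 0 0 1; 0 0 1.2 0 0 0 1; 0 0 1.5 0 0 0 1' 60;  python3 - <<'E'
from h import *
c,p,d=snap("wrist",3)
crop(p,"w3.png",130,140,430,420,2)
E
```

```text
time: 3.22
tcp_pos: [0.4822, 0.1549, 0.2655]
ee_rot: [[-0.916, -0.001, 0.4], [-0.4, -0.0, -0.916], [0.001, -1.0, -0.001]]
wrist_force: [0.1, -0.5, 0.1]
gripper_width: 0.0112
```

View pics/w3.png

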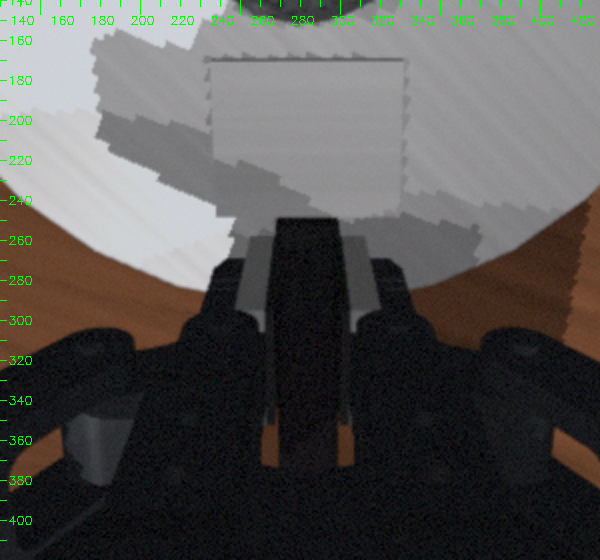

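The blade's front edge sits at (233–331,169), the same place in the image as before the lift, so the scraper is held level. I'll lift it and carry it over to where the tray is in view.

```bash
python3 -m handwheel '0 -0.5 3.5 0 0 0 1; 0.1 -3 6.5 0 0 0 1; 0.2 -6.5 8.5 0 0 0 1; 0.3 -10.2 9.5 0 0 0 1; 0.4 -14 9.5 0 0 0 1' 60;python3 -m handwheel '0 -4 0 0 0 0 1; 0.2 -8 0 0 0 0 1; 0.3 -12 0 0 0 0 1; 0.4 -16 0 0 0 0 1; 0.4 -20 0 0 0 0 1' 60;python3 -m handwheel '0 -2.5 0 0 0 0 1; 0 -4 0 0 0 0 1; 0 -4 0 0 0 0 1; 0 -4 0 0 0 0 1; 0 -4 0 0 0 0 1' 60;  python3 - <<'E'
from h import *
c,p,d=snap("wrist",4)
print(arm.sense()["tcp_pos"])
crop(p,"w4.png",0,0,560,420,1)
E
```

```text
time: 3.68
tcp_pos: [0.4864, 0.0139, 0.3641]
ee_rot: [[-0.916, 0.004, 0.402], [-0.402, 0.0, -0.916], [-0.004, -1.0, 0.001]]
wrist_force: [0.5, 0.4, -0.4]
gripper_width: 0.0106
time: 4.1
tcp_pos: [0.49, -0.1881, 0.3643]
ee_rot: [[-0.916, 0.004, 0.402], [-0.402, 0.0, -0.916], [-0.004, -1.0, 0.002]]
wrist_force: [1.9, 0.3, -1.3]
gripper_width: 0.0115
time: 4.52
tcp_pos: [0.4901, -0.2276, 0.3643]
ee_rot: [[-0.916, 0.004, 0.402], [-0.402, 0.001, -0.916], [-0.004, -1.0, 0.001]]
wrist_force: [-0.3, -0.4, -1.0]
gripper_width: 0.0111
[ 0.49011147 -0.22726737  0.36440638]
```

View pics/w4.png

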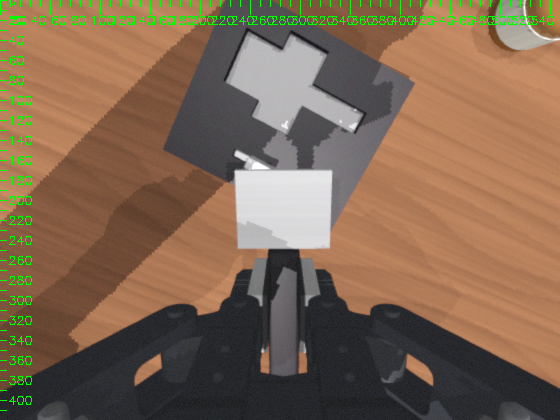

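The tray's cut-out is in view at (225–365,30–132), and the held scraper's blade is at (236–332,170–248). I'll measure both from this one picture.

```bash
python3 - <<'E'
from h import *
c,p,d=load("wrist",4)
crop(p,"w4t.png",215,20,375,140,5)
crop(p,"w4s.png",220,150,350,270,5)
E
```

```text
(no output)
```

View pics/w4t.png

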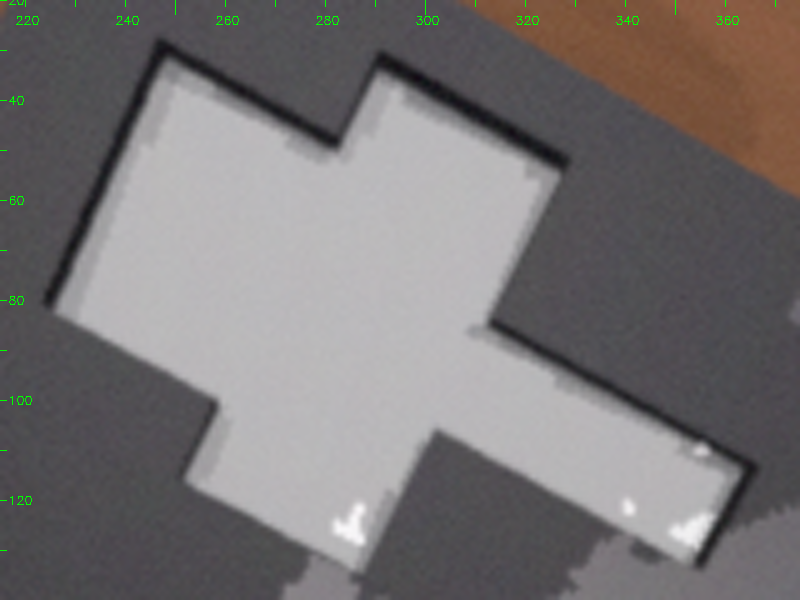

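View pics/w4s.png

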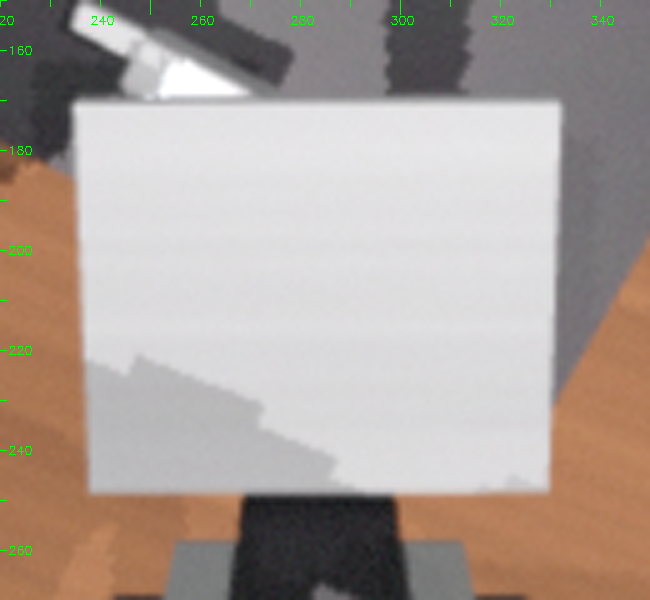

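```bash
python3 - <<'E'
from h import *
c,p,d=load("wrist",4)
T=np.array([(-51,23),(-51,-23),(-18,23),(-18,38),(18,38),(18,10),(71,10),(71,-10),(18,-10),(18,-38),(-18,-38),(-18,-23)],float)
px=[(247,28),(224.5,81.5),(283,49.5),(291,31),(328.5,52.5),(312.5,84.5),(366,113.5),(354.5,134),(302,106),(287,134.5),(252,116.5),(258.5,100.5)]
def fit(T,W):
    a,b=T.mean(0),W.mean(0); H=(T-a).T@(W-b); U,S,Vt=np.linalg.svd(H); R=Vt.T@U.T
    if np.linalg.det(R)<0: Vt[1]*=-1; R=Vt.T@U.T
    t=b-R@a; e=W-(T@R.T+t); return t,np.degrees(np.arctan2(R[1,0],R[0,0])),np.abs(e).max(),np.sqrt((e**2).sum(1).mean()), S.sum()/((T-a)**2).sum()
W=np.array([atz(c,u,v,.0175)[:2]*1000 for u,v in px]); print("pocket",fit(T,W))
tcp=np.array([490.1,-227.3]); 
S=np.array([(-48,20),(-48,-20),(-14,-20),(-14,20)],float)
# in image: scraper x points down, +y is image right
sp=[(332,170.5),(234.5,170.5),(238,248.5),(329.5,248.5)]
for z in(.184,.1895,.195):
    W=np.array([atz(c,u,v,z)[:2]*1000 for u,v in sp]); f=fit(S,W); print(z,f,f[0]-tcp)
print(d[200,285], atd(c,d,285,180)*1000, atd(c,d,285,240)*1000)
E
```

```text
pocket (array([ 583.88075344, -192.17675255]), np.float64(-93.45650048869176), np.float64(1.179533835693178), np.float64(0.8516681626372887), np.float64(0.9849080275836531))
0.184 (array([ 489.62686785, -227.88519937]), np.float64(-156.21531882684098), np.float64(1.1549209147781028), np.float64(1.0676121708744357), np.float64(1.040468237398192)) [-0.47313215 -0.58519937]
0.1895 (array([ 490.8380138 , -227.33713699]), np.float64(-156.21531882684093), np.float64(0.18928321361073586), np.float64(0.1191894642228991), np.float64(1.0022841104975098)) [ 0.7380138  -0.03713699]
0.195 (array([ 492.04915976, -226.7890746 ]), np.float64(-156.21531882684093), np.float64(0.9554023001018095), np.float64(0.9475279796492), np.float64(0.9640999835968269)) [1.94915976 0.5109254 ]
0.1474087 [ 531.4435527  -210.14242263  189.52759637] [ 507.51765404 -220.6541004   189.73331501]
```

```bash
python3 -m handwheel '1.9 0.7 0 0 0 0.12 1; 3.8 1.4 0 0 0 0.24 1; 5.6 2.1 0 0 0 0.36 1; 7.4 2.8 0 0 0 0.48 1; 9.2 3.4 0 0 0 0.6 1' 60;python3 -m handwheel '0 0 -2 0 0 0.12 1; 0 0 -5 0 0 0.24 1; 0 0 -8 0 0 0.36 1; 0 0 -11 0 0 0.48 1; 0 0 -13 0 0 0.497 1' 60; python3 - <<'E'
from h import *
s=arm.sense(); print(s["tcp_pos"],np.degrees(np.arctan2(s["ee_rot"][1][0],s["ee_rot"][0][0])))
c,p,d=snap("wrist",5)
crop(p,"w5.png",130,80,430,400,2)
c,p,d=snap("top",5); crop(p,"t5.png",310,180,410,290,5)
E
```

```text
time: 4.98
tcp_pos: [0.583, -0.1913, 0.3647]
ee_rot: [[-0.522, 0.004, 0.853], [-0.853, 0.003, -0.522], [-0.004, -1.0, 0.002]]
wrist_force: [0.4, -0.1, -1.4]
gripper_width: 0.0114
time: 5.4
tcp_pos: [0.5826, -0.1896, 0.2318]
ee_rot: [[-0.042, -0.001, 0.999], [-0.999, 0.005, -0.042], [-0.005, -1.0, -0.001]]
wrist_force: [-0.5, 0.2, -1.2]
gripper_width: 0.0112
[ 0.58259706 -0.18955262  0.23179025] -92.42451889863798
```

View pics/w5.png

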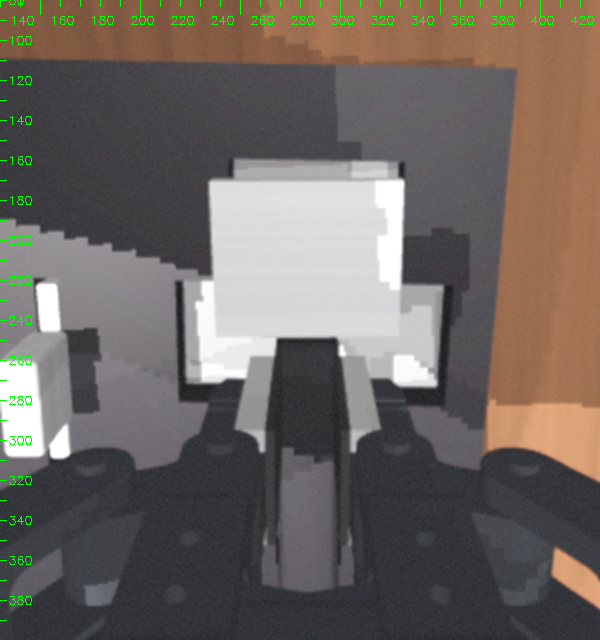

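View pics/t5.png

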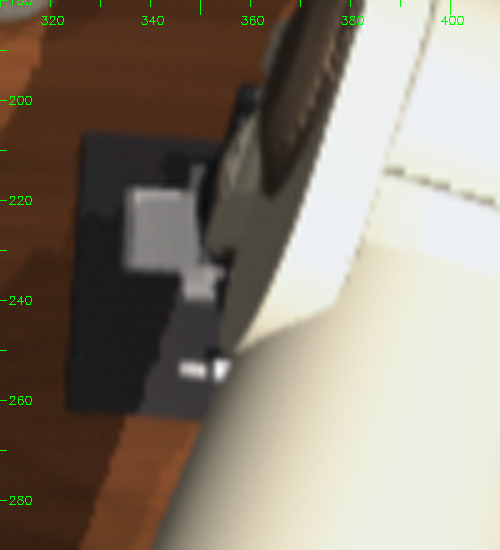

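```bash
python3 - <<'E'
from h import *
c,p,d=load("wrist",5)
A=lambda u,v,z:(atz(c,u,v,z)*1000).round(1)
print("blade-end corners",A(245,159.5,.0175),A(331.5,161,.0175))
print("relief corners",A(218.5,220.5,.0175),A(356.5,222.5,.0175))
z=arm.sense()["tcp_pos"][2]-.1748
print("blade", [A(u,v,z)[:2] for u,v in((234.5,170.5),(331.5,170),(330,247.5),(238,248.5))])
E
```

```text
blade-end corners [ 565.3 -139.2   17.5] [ 610.3 -141.9   17.5]
relief corners [ 548.5 -171.5   17.5] [ 623.7 -175.8   17.5]
blade [array([ 565. , -140.2]), array([ 605.2, -141.7]), array([ 604.3, -175.7]), array([ 563.8, -174.4])]
```

```bash
python3 -m handwheel '0.14 -0.25 -0.5 0 0 -0.02 1; 0.14 -0.25 -1.2 0 0 -0.02 1; 0.14 -0.25 -2 0 0 -0.02 1; 0.14 -0.25 -2.6 0 0 -0.02 1; 0.14 -0.25 -3 0 0 -0.02 1' 60; python3 - <<'E'
from h import *
s=arm.sense(); print(s["tcp_pos"],np.degrees(np.arctan2(s["ee_rot"][1][0],s["ee_rot"][0][0])))
c,p,d=snap("wrist",6)
crop(p,"w6.png",130,80,430,400,2)
E
```

```text
time: 5.92
tcp_pos: [0.5835, -0.1921, 0.2005]
ee_rot: [[-0.07, -0.004, 0.998], [-0.998, 0.006, -0.07], [-0.006, -1.0, -0.004]]
wrist_force: [0.4, -0.5, -1.2]
gripper_width: 0.0111
[ 0.58349083 -0.19209612  0.20051706] -94.01809071466593
```

View pics/w6.png

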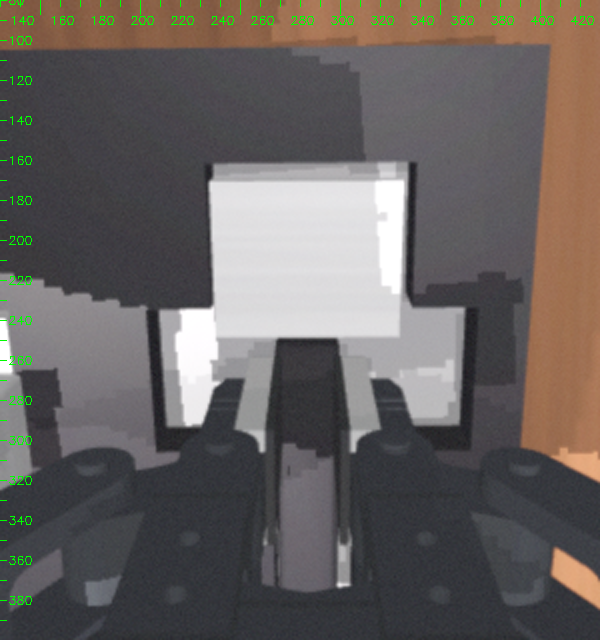

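```bash
python3 - <<'E'
from h import *
c,p,d=load("wrist",6)
A=lambda u,v,z:(atz(c,u,v,z)*1000).round(1)
print("blade-end corners",A(233,161.5,.0175),A(337.5,161,.0175))
print("relief corners",A(204,234,.0175),A(368.5,233.5,.0175))
z=arm.sense()["tcp_pos"][2]-.1748
print("blade", [A(u,v,z)[:2] for u,v in((234.5,170.5),(332,170),(330,247.5),(238,248.5))])
E
```

```text
blade-end corners [ 565.3 -138.9   17.5] [ 610.4 -141.9   17.5]
relief corners [ 548.5 -170.7   17.5] [ 623.5 -175.7   17.5]
blade [array([ 566.6, -142. ]), array([ 607. , -144.6]), array([ 604.9, -178.5]), array([ 564.5, -176.2])]
```

```bash
python3 -m handwheel '0.1 0 -0.4 0 0 0 1; 0.1 0 -0.8 0 0 0 1; 0.1 0 -1.2 0 0 0 1; 0.1 0 -1.5 0 0 0 1; 0.1 0 -1.6 0 0 0 1' 60; python3 -m handwheel '0 0 0 0 0 0 0.78; 0 0 0 0 0 0 0.76; 0 0 0 0 0 0 0.76; 0 0 0 0 0 0 0.76; 0 0 0 0 0 0 0.76' 60;python3 - <<'E'
from h import *
c,p,d=snap("wrist",7)
crop(p,"w7.png",130,80,430,400,2)
E
```

```text
time: 6.38
tcp_pos: [0.5842, -0.1921, 0.1839]
ee_rot: [[-0.07, -0.005, 0.998], [-0.998, 0.007, -0.07], [-0.006, -1.0, -0.005]]
wrist_force: [-3.9, 1.3, 8.3]
gripper_width: 0.011
time: 6.8
tcp_pos: [0.5843, -0.1921, 0.1839]
ee_rot: [[-0.07, -0.005, 0.998], [-0.998, 0.007, -0.07], [-0.006, -1.0, -0.005]]
wrist_force: [0.2, -1.1, -1.1]
gripper_width: 0.0203
```

View pics/w7.png

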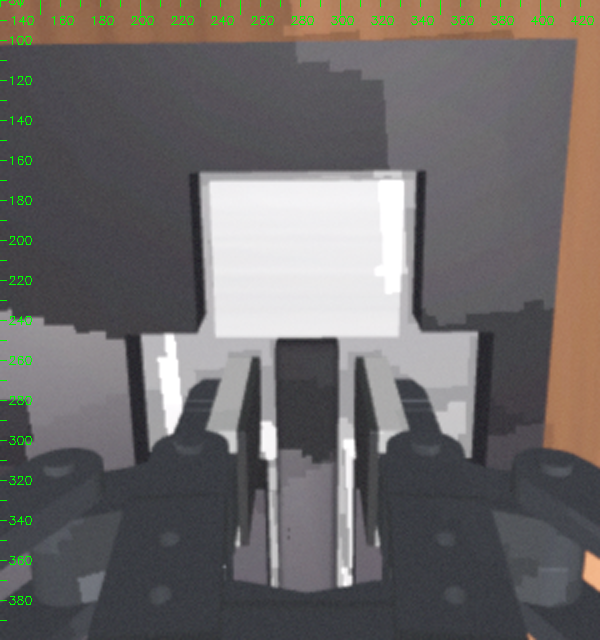

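The scraper lies flat and centred in its cut-out, with its blade at (234–331,170–248), and both pads are clear. I'll lift off and move toward the nut.

```bash
python3 -m handwheel '0 0 1 0 0 0 0.65; 0 0 4 0 0 0 0.5; 0 0 8 0 0 0 0.3; 0 1 11.5 0 0 0.1 0; 0 4 12.5 0 0 0.2 0' 60; python3 - <<'E'
from h import *
c,p,d=snap("wrist",8)
crop(p,"w8.png",130,80,430,400,2)
E
python3 -m handwheel '0.2 4 0 0 0 0.1 0; 0.4 8 0 0 0 0.2 0; 0.6 12 0 0 0 0.3 0; 0.8 16 0 0 0 0.39 0; 1 20 0 0 0 0.39 0'; python3 - <<'E'
from h import *
s=arm.sense(); print(s["tcp_pos"],s["joint_pos"],np.degrees(np.arctan2(s["ee_rot"][1][0],s["ee_rot"][0][0])))
E
```

```text
time: 7.27
tcp_pos: [0.5846, -0.1541, 0.3158]
ee_rot: [[0.131, 0.002, 0.991], [-0.991, 0.003, 0.131], [-0.003, -1.0, 0.002]]
wrist_force: [1.8, 0.7, 0.7]
gripper_width: 0.0767
time: 7.73
tcp_pos: [0.5944, 0.0531, 0.3167]
ee_rot: [[0.512, 0.0, 0.859], [-0.859, 0.006, 0.512], [-0.005, -1.0, 0.003]]
wrist_force: [0.3, 0.3, -0.1]
gripper_width: 0.0856
[0.59437019 0.05312447 0.31665673] [ 5.04598962 10.4889488   6.45063738 85.91521368  0.32886377 64.27412964] -59.227561826397334
```

View pics/w8.png

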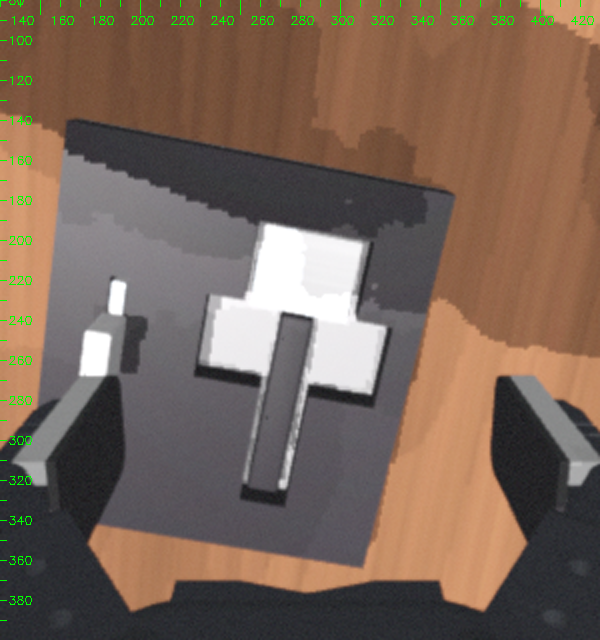

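The scraper is seated in its cut-out. Now I'll look at the nut.

```bash
python3 -m handwheel '0.2 2 -0.5 0 0 0 0; 0.4 4 -1 0 0 0 0; 0.5 5.5 -1 0 0 0 0; 0.5 5.5 -1 0 0 0 0; 0.5 5.5 -1 0 0 0 0'; python3 - <<'E'
from h import *
c,p,d=snap("wrist",9)
crop(p,"w9.png",0,0,560,420,1)
crop(p,"w9n.png",220,100,380,220,5)
print(arm.sense()["tcp_pos"])
E
```

```text
time: 8.15
tcp_pos: [0.5993, 0.1085, 0.3069]
ee_rot: [[0.512, 0.0, 0.859], [-0.859, 0.006, 0.512], [-0.005, -1.0, 0.003]]
wrist_force: [0.7, 0.4, -0.8]
gripper_width: 0.0853
[0.59936442 0.10779564 0.30702344]
```

View pics/w9.png

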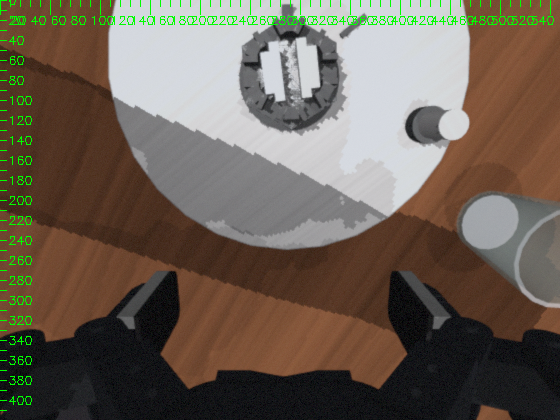

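View pics/w9n.png

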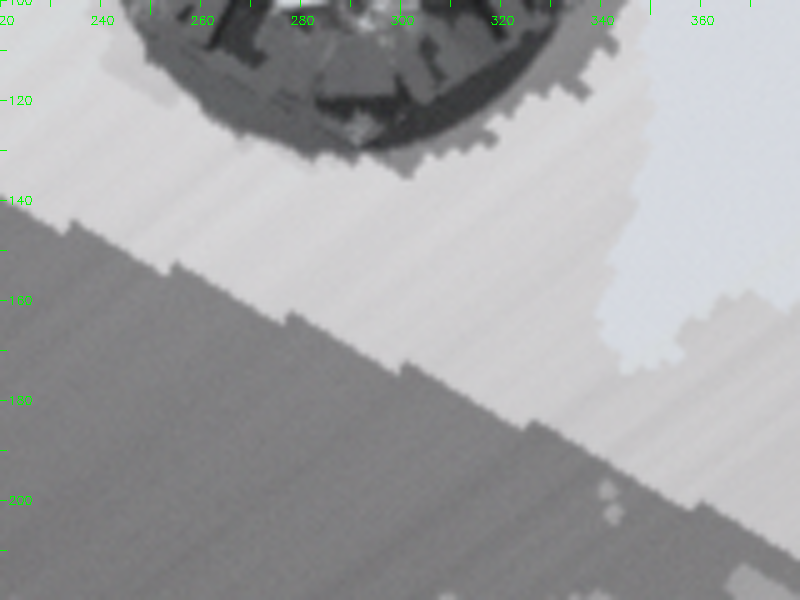

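```bash
python3 - <<'E'
from h import *
c,p,d=load("wrist",9)
crop(p,"w9n2.png",225,0,375,135,5)
E
```

```text
(no output)
```

View pics/w9n2.png

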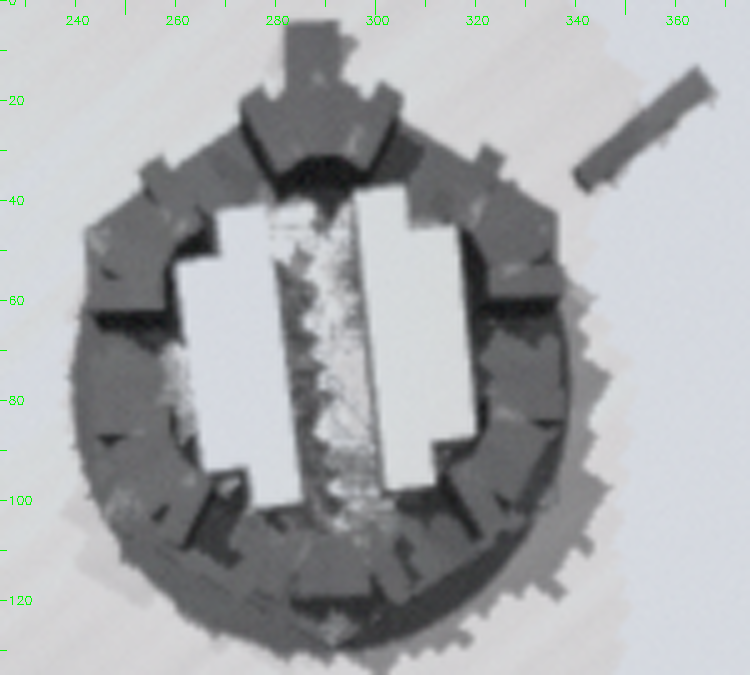

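```bash
python3 - <<'E'
from h import *
c,p,d=load("wrist",9)
A=lambda u,v,z=.104:atz(c,u,v,z)*1000
hd=lambda a,b:np.degrees(np.arctan2(b[1]-a[1],b[0]-a[0]))
print("stud c",A(290.7,69.8), A(290.5,101)-A(290.5,38), A(320,69)-A(261,69))
print("slot",hd(A(285,100),A(281,42)),hd(A(301.5,98),A(296,38)), "w",np.linalg.norm(A(283,70)-A(298.7,69)))
print("nut x walls",hd(A(243.5,61),A(336.5,59)), hd(A(246,87.5),A(336,84.5)))
ax=A(290.7,69.8)
print("top",d[70,270],d[70,310], atd(c,d,270,80)*1000)
r1,r2=A(366,15,.072),A(342,35.5,.072); print("rib",r1,r2,hd(r2,r1),"radial",hd(ax,(r1+r2)/2),np.linalg.norm(((r1+r2)/2-ax)[:2]))
t=A(287.5,4.5,.073); print("tab",t,hd(ax,t),np.linalg.norm((t-ax)[:2]))
s=arm.sense(); print("jaw",np.degrees(np.arctan2(s["ee_rot"][1][2],s["ee_rot"][0][2])), hd(A(200,70),A(380,70)))
E
```

```text
stud c [557.07009558 188.97230083 104.        ] [ 13.88042333 -23.02890815   0.        ] [23.25024754 13.85868542  0.        ]
slot 125.00258516969728 127.05681289164026 w 7.215551653997141
nut x walls 31.938768717536203 32.58710545731986
top 0.16069059 0.16042829 [551.11474654 180.32104157 103.99233152]
rib [575.46331269 236.41204001  72.        ] [570.00488132 221.77692162  72.        ] 69.54609233569359 radial 68.67395176801323 43.07145536414037
tab [537.70317925 219.24986861  73.        ] 122.60483997477735 35.941738396838716
jaw 30.767693271682383 30.7973961931838
```

Measured: axis (557.1, 189.0), nut x-heading 32.3°, stud slot −54.0°, rib 69°. That calls for about 86° clockwise. I'll move over the nut.

```bash
python3 -m handwheel '-1.4 2.7 0 -0.006 0 0.026 0; -2.8 5.4 0 -0.006 0 0.026 0; -4.23 8.12 0 -0.006 0 0.026 0; -4.23 8.12 0 -0.006 0 0.026 0; -4.23 8.12 -1 -0.006 0 0.026 0' 80; python3 -m handwheel '0 0 -1 0 0 0 0; 0 0 -2 0 0 0 0; 0 0 -2.5 0 0 0 0; 0 0 -2.5 0 0 0 0; 0 0 -2.5 0 0 0 0'; python3 - <<'E'
from h import *
s=arm.sense(); print(s["tcp_pos"],np.degrees(np.arctan2(s["ee_rot"][1][2],s["ee_rot"][0][2])), s["ee_rot"])
c,p,d=snap("wrist",10)
crop(p,"w10.png",130,160,430,420,2)
E
```

```text
time: 8.62
tcp_pos: [0.5571, 0.1891, 0.2992]
ee_rot: [[0.534, 0.004, 0.845], [-0.845, 0.001, 0.534], [0.002, -1.0, 0.003]]
wrist_force: [0.3, 0.0, 0.9]
gripper_width: 0.0856
time: 9.03
tcp_pos: [0.5572, 0.1884, 0.2735]
ee_rot: [[0.533, 0.003, 0.846], [-0.846, 0.0, 0.533], [0.001, -1.0, 0.002]]
wrist_force: [0.3, 0.2, 1.1]
gripper_width: 0.0848
[0.55722493 0.18841473 0.27351599] 32.23882777623744 [[ 5.33446291e-01  2.72884311e-03  8.45829539e-01]
 [-8.45832776e-01  6.15854202e-05  5.33448134e-01]
 [ 1.40360550e-03 -9.99996275e-01  2.34099745e-03]]
```

View pics/w10.png

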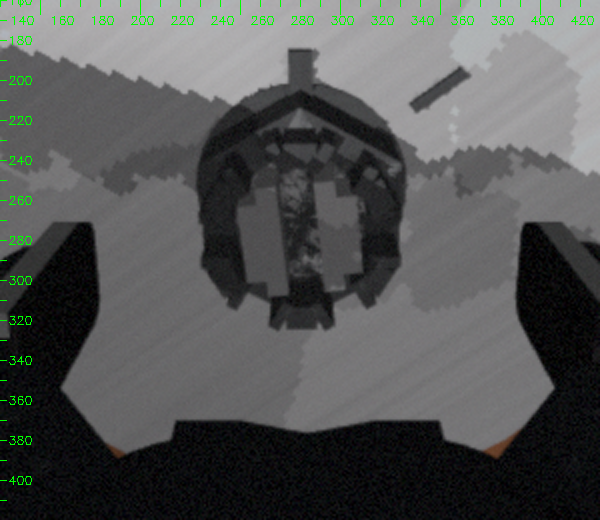

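```bash
python3 - <<'E'
from h import *
c,p,d=load("wrist",10)
crop(p,"w10n.png",220,170,350,340,4)
E
```

```text
(no output)
```

View pics/w10n.png

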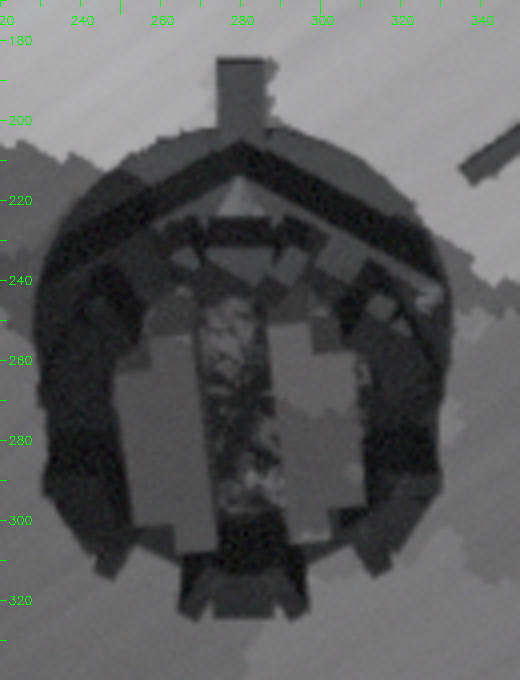

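```bash
python3 - <<'E'
from h import *
c,p,d=load("wrist",10)
A=lambda u,v,z=.104:atz(c,u,v,z)*1000
print(A(280.3,276),A(280.3,278))
hd=lambda a,b:np.degrees(np.arctan2(b[1]-a[1],b[0]-a[0]))
print("slot",hd(A(274.5,308),A(269,254)),hd(A(292,302),A(286.5,252)))
print("tab ctr",A(280.2,185,.073),"tab dir")
s=arm.sense(); T=np.array(s["tcp_pos"])*1000; R=np.array(s["ee_rot"]); G=T+R[:,1]*160
print("grasp pt",G, (A(280.3,277)-G)@R[:,2])
G=T+R[:,1]*150;K=proj(c,[G/1000]);print("proj of tool axis",K)
E
```

```text
[555.95604504 190.39888487 104.        ] [556.4527977  189.60584481 104.        ]
slot 127.04021931251395 128.22918017043276
tab ctr [537.55836188 219.28765264  73.        ] tab dir
grasp pt [557.88323016 188.70279513 114.12272525] -0.7594830602845131
proj of tool axis [[281.8009149 304.485473 ]]
```

```bash
python3 -m handwheel '-0.06 -0.04 -1 0 0 0 0; -0.06 -0.04 -2 0 0 0 0; -0.06 -0.04 -3 0 0 0 0; -0.06 -0.04 -3.1 0 0 0 0.2; -0.06 -0.04 -3.1 0 0 0 0.3' 40;python3 -m handwheel '0 0 0 0 0 0 0.45; 0 0 0 0 0 0 0.5; 0 0 0 0 0 0 0.6; 0 0 0 0 0 0 0.6; 0 0 0 0 0 0 0.6' 40; python3 - <<'E'
from h import *
s=arm.sense(); print(s["tcp_pos"],s["wrist_force"],s["wrist_torque"],np.degrees(np.arctan2(s["ee_rot"][1][2],s["ee_rot"][0][2])))
c,p,d=snap("wrist",11)
crop(p,"w11.png",130,160,430,420,2)
E
```

```text
time: 9.5
tcp_pos: [0.5563, 0.1881, 0.2417]
ee_rot: [[0.534, 0.002, 0.846], [-0.846, -0.0, 0.534], [0.001, -1.0, 0.001]]
wrist_force: [-0.0, 0.1, -0.1]
gripper_width: 0.0639
time: 9.92
tcp_pos: [0.5561, 0.188, 0.242]
ee_rot: [[0.534, 0.001, 0.846], [-0.846, -0.001, 0.534], [0.001, -1.0, 0.001]]
wrist_force: [-5.4, -2.6, 3.9]
gripper_width: 0.0451
[0.55609128 0.18803913 0.24201263] [-5.38870031 -2.64167058  3.91242265] [-0.51886378  1.067058    0.26983955] 32.2657417622434
```

View pics/w11.png

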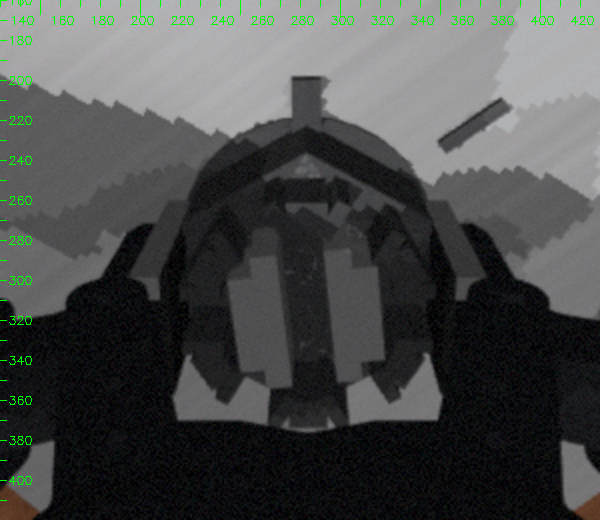

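The nut is gripped squarely on its flats, with the tab at (284,198). I'll turn clockwise in stages.

```bash
python3 -m handwheel '0 0 0 0 0 0 0.6; 0 0 0 0 0 -0.1 0.6; 0 0 0 0 0 -0.2 0.6; 0 0 0 0 0 -0.3 0.6; 0 0 0 0 0 -0.4 0.6' 80; python3 - <<'E'
from h import *
s=arm.sense(); print(s["tcp_pos"],s["wrist_force"],s["wrist_torque"],np.degrees(np.arctan2(s["ee_rot"][1][2],s["ee_rot"][0][2])))
c,p,d=snap("wrist",12)
crop(p,"w12.png",130,160,430,420,2)
E
```

```text
time: 10.38
tcp_pos: [0.556, 0.188, 0.2422]
ee_rot: [[0.158, 0.001, 0.987], [-0.987, -0.001, 0.158], [0.001, -1.0, 0.0]]
wrist_force: [-4.1, -1.7, 2.0]
gripper_width: 0.0448
[0.55596538 0.18803371 0.24223546] [-4.10115063 -1.74507079  1.95845858] [-0.39069009  0.8654072   0.508316  ] 9.095237785390466
```

View pics/w12.png

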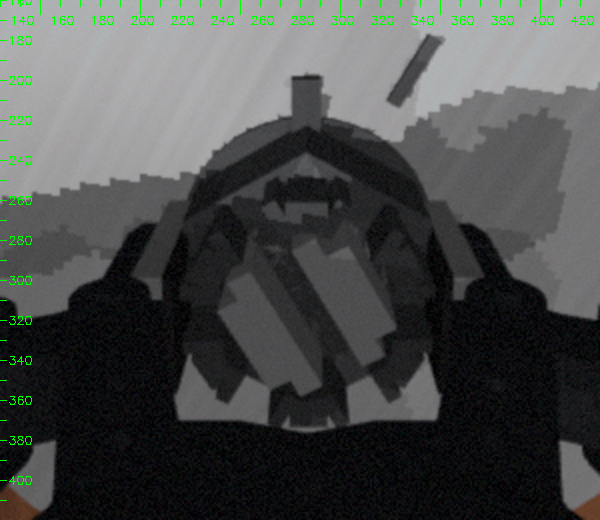

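```bash
python3 -m handwheel '0 0 0 0 0 -0.1 0.6; 0 0 0 0 0 -0.2 0.6; 0 0 0 0 0 -0.3 0.6; 0 0 0 0 0 -0.4 0.6; 0 0 0 0 0 -0.5 0.6' 80;python3 -m handwheel '0 0 0 0 0 -0.1 0.6; 0 0 0 0 0 -0.2 0.6; 0 0 0 0 0 -0.3 0.6; 0 0 0 0 0 -0.4 0.6; 0 0 0 0 0 -0.46 0.6' 80; python3 - <<'E'
from h import *
s=arm.sense(); print(s["tcp_pos"],s["wrist_force"],s["wrist_torque"],np.degrees(np.arctan2(s["ee_rot"][1][2],s["ee_rot"][0][2])),s["joint_pos"])
c,p,d=snap("wrist",13)
crop(p,"w13.png",210,170,360,370,4)
E
```

```text
time: 10.85
tcp_pos: [0.5559, 0.1881, 0.2422]
ee_rot: [[-0.343, -0.0, 0.939], [-0.939, -0.001, -0.343], [0.001, -1.0, 0.0]]
wrist_force: [-5.0, -1.8, 0.9]
gripper_width: 0.0445
time: 11.27
tcp_pos: [0.5558, 0.1882, 0.2422]
ee_rot: [[-0.726, -0.001, 0.688], [-0.688, -0.001, -0.726], [0.001, -1.0, -0.0]]
wrist_force: [-4.4, -1.3, 1.3]
gripper_width: 0.0443
[0.55576658 0.188172   0.24224298] [-4.36601933 -1.33335813  1.32004247] [-0.25956758  0.66924677  0.57372558] -46.5574944816986 [ 1.87097549e+01  9.94246838e+00 -2.40197881e+00  7.77225096e+01
 -2.43514429e-02  1.55267260e+02]
```

View pics/w13.png

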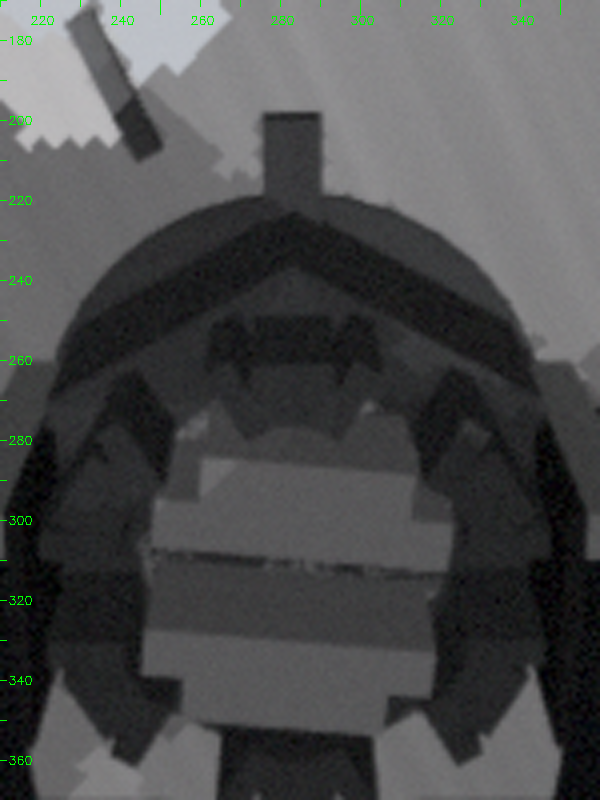

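```bash
python3 - <<'E'
from h import *
c,p,d=load("wrist",13)
A=lambda u,v,z=.104:atz(c,u,v,z)*1000
hd=lambda a,b:np.degrees(np.arctan2(b[1]-a[1],b[0]-a[0]))
print(hd(A(247,308),A(322,313.5)),hd(A(246,328),A(319,334)),hd(A(260,285),A(313,288.5)),hd(A(200,310),A(360,310)))
g=cv2.cvtColor(p,cv2.COLOR_BGR2GRAY).astype(float); g=cv2.GaussianBlur(g,(3,3),0)
for lo,hi in((304,318),(324,340)):
  pts=[]
  for u in range(252,316):
    col=g[lo:hi,u]; k=np.argmax(np.abs(np.diff(col))); pts.append((u,lo+k+.5))
  P=np.array(pts,np.float32); vx,vy,x0,y0=cv2.fitLine(P,cv2.DIST_HUBER,0,.01,.01).ravel()
  print(lo,np.degrees(np.arctan2(vy,vx)),hd(A(x0-30*vx,y0-30*vy),A(x0+30*vx,y0+30*vy)))
E
```

```text
-51.31565569215793 -51.97209563030541 -50.76455576417723 -46.63661133196837
304 4.982631 -52.187923983279205
324 4.76208 -52.03896428273461
```

```bash
python3 -m handwheel '0 0 0 0 0 -0.03 0.6; 0 0 0 0 0 -0.06 0.6; 0 0 0 0 0 -0.094 0.6; 0 0 0 0 0 -0.094 0.6; 0 0 0 0 0 -0.094 0.6' 80; python3 - <<'E'
from h import *
s=arm.sense(); print(s["tcp_pos"],s["wrist_force"],s["wrist_torque"],np.degrees(np.arctan2(s["ee_rot"][1][2],s["ee_rot"][0][2])))
c,p,d=snap("wrist",14)
crop(p,"w14.png",210,170,360,370,4)
A=lambda u,v,z=.104:atz(c,u,v,z)*1000
hd=lambda a,b:np.degrees(np.arctan2(b[1]-a[1],b[0]-a[0]))
g=cv2.cvtColor(p,cv2.COLOR_BGR2GRAY).astype(float); g=cv2.GaussianBlur(g,(3,3),0)
for lo,hi in((304,318),(324,340)):
  pts=[]
  for u in range(252,316):
    col=g[lo:hi,u]; k=np.argmax(np.abs(np.diff(col))); pts.append((u,lo+k+.5))
  P=np.array(pts,np.float32); vx,vy,x0,y0=cv2.fitLine(P,cv2.DIST_HUBER,0,.01,.01).ravel()
  print(lo,y0,hd(A(x0-30*vx,y0-30*vy),A(x0+30*vx,y0+30*vy)))
E
```

```text
time: 11.73
tcp_pos: [0.5558, 0.1881, 0.2422]
ee_rot: [[-0.787, -0.001, 0.617], [-0.617, -0.001, -0.787], [0.001, -1.0, -0.0]]
wrist_force: [-3.2, -0.9, 1.1]
gripper_width: 0.0448
[0.55576274 0.18812773 0.24223462] [-3.19812725 -0.87770051  1.08134171] [-0.226353    0.68978242 -0.12687861] -51.93721827076256
304 309.5 -52.00938960250127
324 329.5 -52.012836396729924
```

View pics/w14.png

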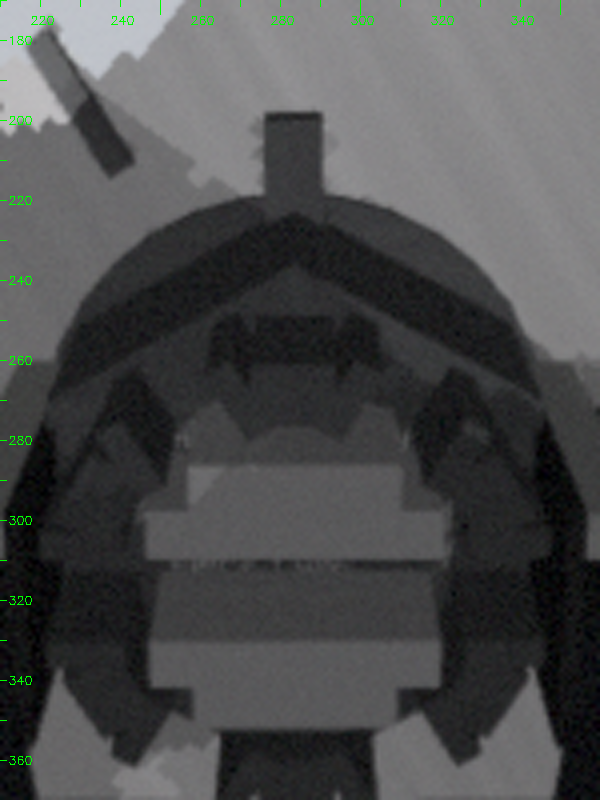

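The stud slot at (247–321,310–330) now lines up with both nut slots, which sit at y≈312–330 on either side. I'll open, lift and fetch the key.

```bash
python3 -m handwheel '0 0 0 0 0 0 0.4; 0 0 0 0 0 0 0.2; 0 0 0.5 0 0 0 0.1; 0 0 3 0 0 0 0; 0 0 6 0 0 0 0' 60; python3 - <<'E'
from h import *
c,p,d=snap("wrist",15)
crop(p,"w15.png",180,170,390,370,3)
E
python3 -m handwheel '0 -2 1 0 0 0.1 0; -0.5 -6 1 0 0 0.2 0; -1 -10 1 0 0 0.3 0; -1.5 -14 1 0 0 0.4 0; -2 -18 1 0 0 0.5 0';python3 -m handwheel '-0.6 -4 0 0 0 0.1 0; -1.2 -8 0 0 0 0.2 0; -1.8 -12 0 0 0 0.3 0; -2.4 -16 0 0 0 0.347 0; -3 -20 0 0 0 0.347 0';python3 -m handwheel '0 -4 0 0 0 0 0; 0 -8 0 0 0 0 0; 0 -9.3 0 0 0 0 0; 0 -9.3 0 0 0 0 0; 0 -9.3 0 0 0 0 0'; python3 - <<'E'
from h import *
s=arm.sense(); print(s["tcp_pos"],s["wrist_force"],s["wrist_torque"],np.degrees(np.arctan2(s["ee_rot"][1][2],s["ee_rot"][0][2])))
c,p,d=snap("wrist",16)
crop(p,"w16.png",0,0,560,420,1)
E
```

```text
time: 12.2
tcp_pos: [0.5554, 0.1881, 0.3015]
ee_rot: [[-0.787, -0.004, 0.617], [-0.617, -0.002, -0.787], [0.004, -1.0, -0.001]]
wrist_force: [0.2, -0.6, -0.6]
gripper_width: 0.0855
time: 12.67
tcp_pos: [0.5359, 0.0069, 0.3204]
ee_rot: [[-0.389, 0.006, 0.921], [-0.921, 0.004, -0.389], [-0.006, -1.0, 0.004]]
wrist_force: [1.0, -0.1, 0.1]
gripper_width: 0.0853
time: 13.08
tcp_pos: [0.5053, -0.1951, 0.3214]
ee_rot: [[-0.049, 0.006, 0.999], [-0.999, 0.005, -0.049], [-0.005, -1.0, 0.006]]
wrist_force: [0.7, 0.2, 0.2]
gripper_width: 0.0856
time: 13.5
tcp_pos: [0.5053, -0.2886, 0.3216]
ee_rot: [[-0.05, 0.007, 0.999], [-0.999, 0.005, -0.051], [-0.005, -1.0, 0.006]]
wrist_force: [-0.1, 0.4, -0.3]
gripper_width: 0.085
[ 0.50526466 -0.28862999  0.32155567] [-0.0993007   0.35930712 -0.33095136] [ 0.00048529  0.01066209 -0.03435778] -2.8960962265814527
```

View pics/w15.png

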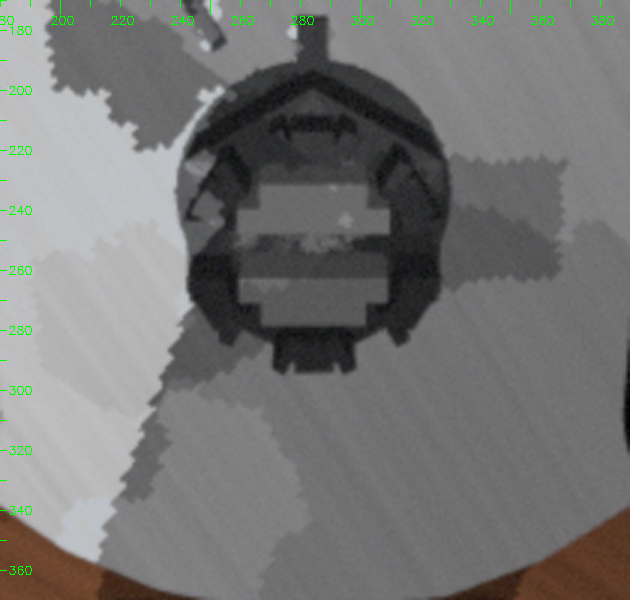

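View pics/w16.png

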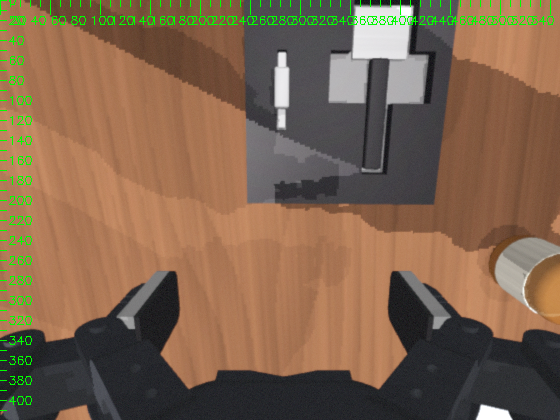

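The nut stayed aligned. The key is at (282,90), with its head spanning (275–289,66–107) and its blade ends at y=52 and y=128.

```bash
python3 - <<'E'
from h import *
c,p,d=load("wrist",16)
crop(p,"w16k.png",255,35,310,145,6)
E
```

```text
(no output)
```

View pics/w16k.png

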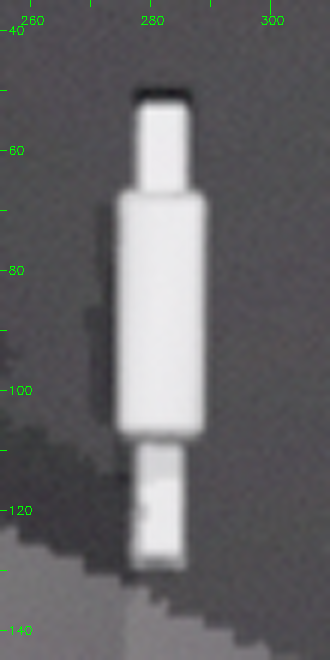

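```bash
python3 - <<'E'
from h import *
c,p,d=load("wrist",16)
A=lambda u,v,z=.0415:atz(c,u,v,z)*1000
hd=lambda a,b:np.degrees(np.arctan2(b[1]-a[1],b[0]-a[0]))
q=[A(274.5,67),A(289.5,67),A(274,107.5),A(289,107.5)]; print(np.round(q,1),np.mean(q,0),hd(q[0],q[2]),hd(q[1],q[3]),np.linalg.norm(q[0]-q[2]),np.linalg.norm(q[0]-q[1]))
b=[A(282.2,52,.0175),A(281.5,129,.0175)]; print(np.round(b,1),np.mean(b,0),hd(*b),np.linalg.norm(b[0]-b[1]))
print(atd(c,d,282,87)*1000,atd(c,d,260,90)*1000)
s=arm.sense(); T=np.array(s["tcp_pos"])*1000; R=np.array(s["ee_rot"]); print(T+R[:,1]*165, R[:,1])
E
```

```text
[[ 507.2 -184.3   41.5]
 [ 517.2 -184.8   41.5]
 [ 505.4 -209.9   41.5]
 [ 515.6 -210.4   41.5]] [ 511.35722847 -197.33093018   41.5       ] -94.07438356651328 -93.44617183927686 25.6321727658377 9.94655586222393
[[ 513.1 -170.9   17.5]
 [ 509.8 -224.5   17.5]] [ 511.45452701 -197.71579501   17.5       ] -93.55679036734486 53.68302756284663
[ 511.54700396 -196.97087528   41.17878368] [ 495.4450047  -195.90247104   18.16435318]
[ 506.46951551 -286.85446132  156.59335492] [ 0.00642634  0.00526496 -0.99996549]
```

```bash
python3 -m handwheel '0.2 3 -1 -0.005 0.006 -0.012 0.3; 0.4 6 -3 -0.005 0.006 -0.012 0.5; 0.61 9.12 -5 -0.005 0.006 -0.012 0.5; 0.61 9.12 -7 -0.005 0.006 -0.012 0.5; 0.61 9.12 -7 -0.005 0.006 -0.012 0.5' 60; python3 - <<'E'
from h import *
s=arm.sense(); print(s["tcp_pos"],s["ee_rot"][:,1] if hasattr(s["ee_rot"],"shape") else 0,np.degrees(np.arctan2(s["ee_rot"][1][2],s["ee_rot"][0][2])))
c,p,d=snap("wrist",17)
crop(p,"w17.png",130,160,430,420,2)
E
```

```text
time: 13.97
tcp_pos: [0.5109, -0.1932, 0.2484]
ee_rot: [[-0.057, -0.004, 0.998], [-0.998, 0.002, -0.057], [-0.002, -1.0, -0.004]]
wrist_force: [-0.1, 0.0, 0.1]
gripper_width: 0.0428
[ 0.51086523 -0.19322298  0.24838644] [-0.00365682  0.00200053 -0.99999131] -3.242289927294633
```

View pics/w17.png

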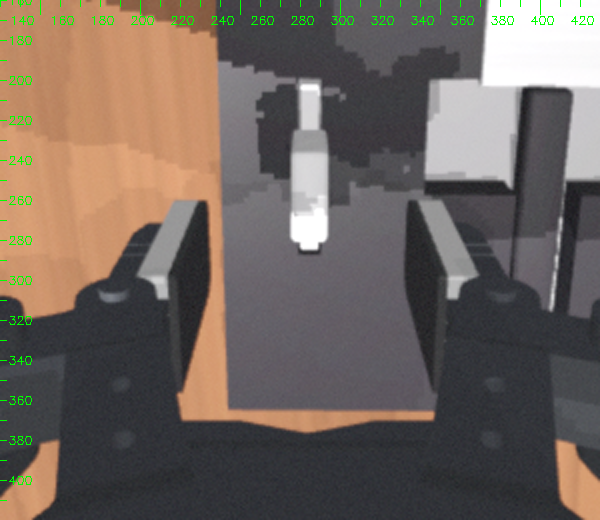

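```bash
python3 -m handwheel '0.05 -0.42 -1 0 -0.003 -0.005 0.5; 0.05 -0.42 -2 0 -0.003 -0.005 0.5; 0.05 -0.42 -3 0 -0.003 -0.005 0.5; 0.05 -0.42 -4.2 0 -0.003 -0.005 0.5; 0.05 -0.42 -4.65 0 -0.003 -0.005 0.5' 60; python3 - <<'E'
from h import *
s=arm.sense(); print(s["tcp_pos"],s["wrist_force"])
c,p,d=snap("wrist",18)
crop(p,"w18.png",130,160,430,420,2)
E
```

```text
time: 14.43
tcp_pos: [0.5111, -0.1989, 0.2018]
ee_rot: [[-0.064, -0.001, 0.998], [-0.998, 0.002, -0.064], [-0.002, -1.0, -0.001]]
wrist_force: [-0.2, 0.9, -0.3]
gripper_width: 0.0431
[ 0.51114168 -0.19888909  0.20179717] [-0.19288121  0.91197988 -0.32488451]
```

View pics/w18.png

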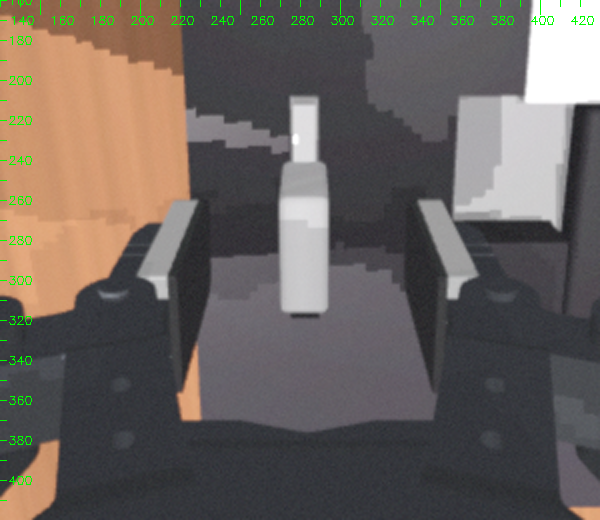

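```bash
python3 -m handwheel '0 0 0 0 0 0 0.8; 0 0 0 0 0 0 1; 0 0 0 0 0 0 1; 0 0 0 0 0 0 1; 0 0 0 0 0 0 1' 50; python3 -m handwheel '0 0 0.2 0 0 0 1; 0 0 1 0 0 0 1; 0 0 2 0 0 0 1; 0 0 4 0 0 0 1; 0 0 6 0 0 0 1'; python3 - <<'E'
from h import *
s=arm.sense(); print(s["tcp_pos"],s["wrist_force"])
c,p,d=snap("wrist",19)
crop(p,"w19.png",180,160,380,420,2)
E
```

```text
time: 14.9
tcp_pos: [0.5111, -0.1988, 0.2019]
ee_rot: [[-0.064, -0.001, 0.998], [-0.998, 0.002, -0.064], [-0.002, -1.0, -0.001]]
wrist_force: [0.1, -0.3, -1.5]
gripper_width: 0.0089
time: 15.32
tcp_pos: [0.511, -0.1987, 0.2633]
ee_rot: [[-0.063, -0.001, 0.998], [-0.998, 0.002, -0.063], [-0.002, -1.0, -0.002]]
wrist_force: [0.6, -0.6, -0.1]
gripper_width: 0.0087
[ 0.5109831  -0.1987268   0.26329735] [ 0.574773   -0.6154821  -0.07224111]
```

View pics/w19.png

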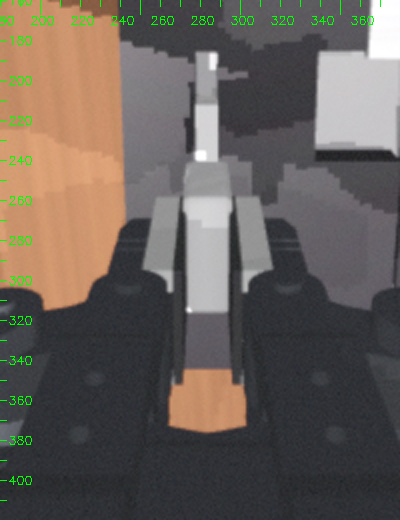

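```bash
python3 -m handwheel '0 0 4 0 0 0 1; 0.7 2.2 7.5 0 0 0.1 1; 1.8 5.7 9 0 0 0.2 1; 3 9.5 9 0 0 0.3 1; 4.2 13.3 9 0 0 0.4 1'; python3 -m handwheel '1.2 3.8 0 0 0 0.1 1; 2.4 7.6 0 0 0 0.2 1; 3.6 11.4 0 0 0 0.3 1; 4.8 15.1 -0.5 0 0 0.325 1; 6 18.4 -1 0 0 0.325 1'; python3 -m handwheel '0 0 -1 0 0 0 1; 0 0 -2 0 0 0 1; 0 0 -2 0 0 0 1; 0 0 -2 0 0 0 1; 0 0 -2 0 0 0 1'; python3 - <<'E'
from h import *
s=arm.sense(); print(s["tcp_pos"],s["ee_rot"][:,1],np.degrees(np.arctan2(s["ee_rot"][1][2],s["ee_rot"][0][2])))
c,p,d=snap("wrist",20)
crop(p,"w20.png",0,0,560,420,1)
crop(p,"w20n.png",215,10,375,150,5)
crop(p,"w20k.png",240,170,330,330,5)
E
```

```text
time: 15.78
tcp_pos: [0.5541, -0.0648, 0.3614]
ee_rot: [[0.333, 0.009, 0.943], [-0.943, 0.001, 0.333], [0.002, -1.0, 0.009]]
wrist_force: [0.4, -0.5, -1.0]
gripper_width: 0.0086
time: 16.2
tcp_pos: [0.6142, 0.1216, 0.3529]
ee_rot: [[0.619, 0.01, 0.785], [-0.785, 0.004, 0.619], [0.003, -1.0, 0.011]]
wrist_force: [-0.0, 0.0, -1.3]
gripper_width: 0.0088
time: 16.62
tcp_pos: [0.614, 0.1204, 0.3337]
ee_rot: [[0.618, 0.011, 0.786], [-0.786, 0.004, 0.618], [0.003, -1.0, 0.011]]
wrist_force: [-0.2, -1.1, -0.5]
gripper_width: 0.0086
[0.61400561 0.12040649 0.33371734] [ 0.01066086  0.00437119 -0.99993362] 38.17068744968339
```

View pics/w20.png

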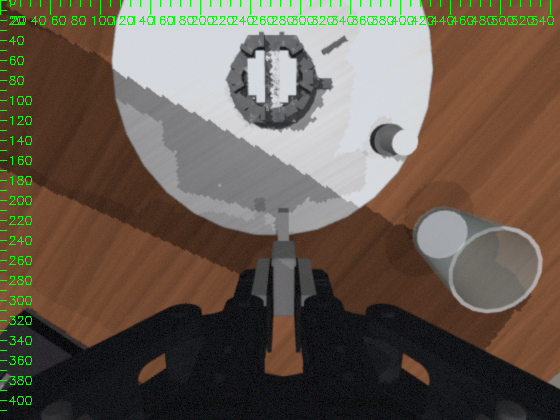

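View pics/w20n.png

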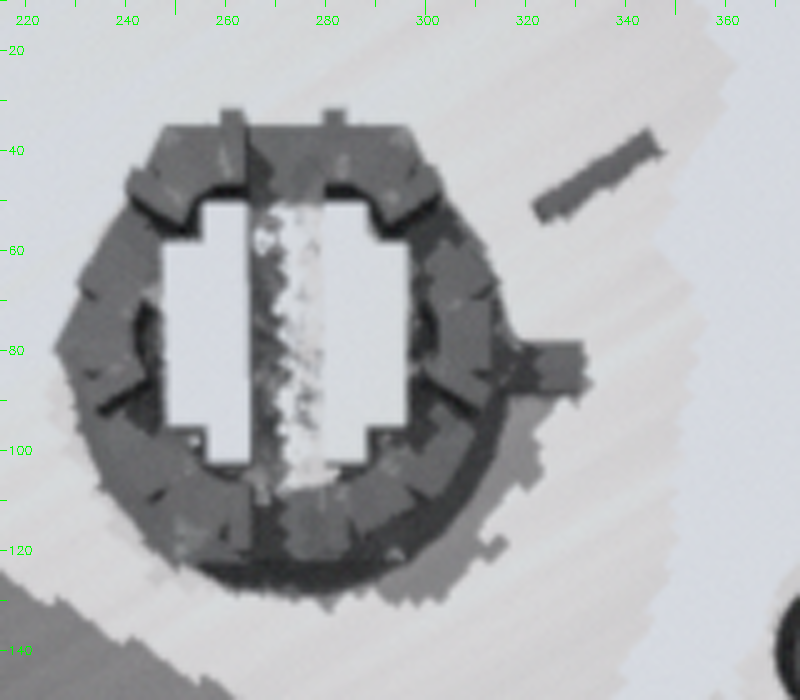

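View pics/w20k.png

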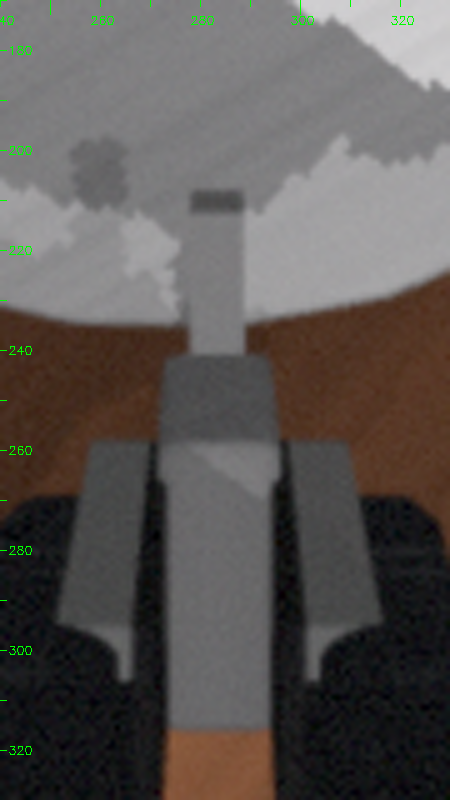

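```bash
python3 - <<'E'
from h import *
c,p,d=load("wrist",20)
A=lambda u,v,z=.104:atz(c,u,v,z)*1000
hd=lambda a,b:np.degrees(np.arctan2(b[1]-a[1],b[0]-a[0]))
print("stud",A(272.2,76.3),"diam",np.linalg.norm(A(272,49.5)-A(272,103)),np.linalg.norm(A(247.5,76)-A(297,76)))
print("slot",hd(A(265,102),A(264.7,50)),hd(A(279.3,106),A(279.8,50)))
print("slot w",np.linalg.norm(A(264.8,76)-A(279.6,76)))
s=arm.sense(); T=np.array(s["tcp_pos"]); R=np.array(s["ee_rot"])
zb=T[2]-.1844; f=[A(278,212.5,zb),A(288.7,212.5,zb)]; n=[A(278.3,240,zb),A(288.7,240,zb)]
f0=np.mean(f,0); n0=np.mean(n,0); print("blade end",f0,np.linalg.norm(f[0]-f[1]),"near",n0,hd(n0,f0))
zh=T[2]-.1604; g=[A(272.5,265,zh),A(295.5,265,zh),A(273.3,315.5,zh),A(294.3,315.5,zh)]; print("head",np.round(g,1),np.mean(g[2:],0),hd(g[2],g[0]),hd(g[3],g[1]))
print("zb depth",atd(c,d,283,225)*1000,zb*1000, "head top",atd(c,d,283,290)*1000,zh*1000)
e=(f0-np.array([26*np.cos(np.radians(128)),26*np.sin(np.radians(128)),0])); print("key ctr from blade end",e, "tcp",T*1000, "axis pt",(T+R[:,1]*.172)*1000)
E
```

```text
stud [556.87158719 189.16678869 104.        ] diam 26.49653665113792 26.25385497238887
slot 127.67749168467584 127.4110412879932
slot w 7.849612391972557
blade end [600.02358689 142.99420326 149.51360719] 4.844155390552416 near [608.18364937 132.70824899 149.51360719] 128.4257027120755
head [[605.9 128.  173.5]
 [613.2 133.7 173.5]
 [620.  110.4 173.5]
 [626.9 115.7 173.5]] [623.42901574 113.06770275 173.51360719] 128.4971210246821 127.38266808821196
zb depth [603.66417923 138.10533388 148.84526852] 149.51360719425443 head top [615.97258637 122.03312189 173.56786329] 173.51360719425446
key ctr from blade end [616.03078525 122.50592367 149.51360719] tcp [614.08609607 120.41518106 333.91360719] axis pt [616.00045968 121.19236126 161.92601694]
```

```bash
python3 -m handwheel '-1.5 1.8 0 -0.004 0.01 -0.005 1; -3 3.6 0 -0.004 0.01 -0.005 1; -4.5 5.3 0 -0.004 0.01 -0.005 1; -5.72 6.75 0 -0.004 0.01 -0.005 1; -5.72 6.75 -1 -0.004 0.01 -0.005 1';  python3 - <<'E'
from h import *
s=arm.sense(); print(s["tcp_pos"],s["ee_rot"][:,1],np.degrees(np.arctan2(s["ee_rot"][1][2],s["ee_rot"][0][2])))
c,p,d=snap("wrist",21)
crop(p,"w21.png",215,150,350,330,4)
E
```

```text
time: 17.08
tcp_pos: [0.5556, 0.1891, 0.3269]
ee_rot: [[0.615, 0.005, 0.789], [-0.789, 0.003, 0.615], [0.001, -1.0, 0.005]]
wrist_force: [-0.3, 0.2, 0.1]
gripper_width: 0.0082
[0.55559734 0.18910611 0.32693622] [ 0.00487453  0.00252563 -0.99998493] 37.93011077969929
```

View pics/w21.png

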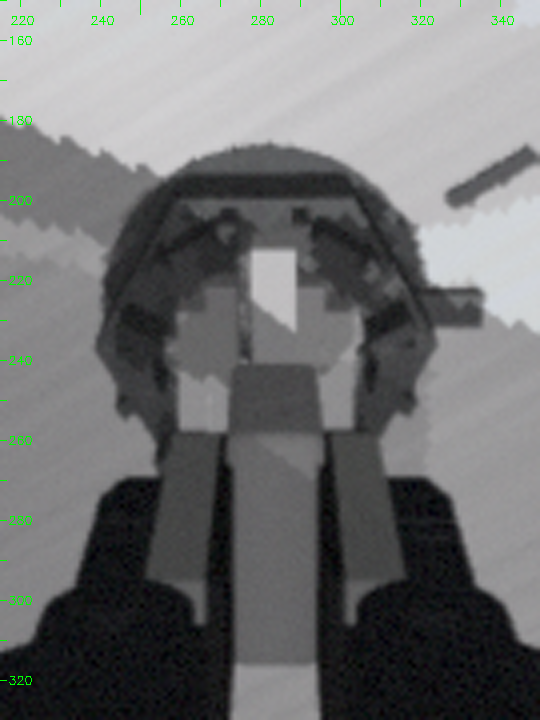

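```bash
python3 - <<'E'
from h import *
c,p,d=load("wrist",21)
crop(p,"w21b.png",240,185,325,260,8)
A=lambda u,v,z=.104:atz(c,u,v,z)*1000
s=arm.sense(); T=np.array(s["tcp_pos"]); R=np.array(s["ee_rot"])
zb=T[2]-.1844; f0=(A(277.3,212,zb)+A(288.7,212,zb))/2; n0=(A(277.3,240,zb)+A(288.7,240,zb))/2
x=np.array([np.cos(np.radians(128)),np.sin(np.radians(128)),0])
k=f0-26*x; print("key ctr at blade",k,f0,n0)
# expected pixels of slot & stud for centre (556.9,189.2), heading 127.8
for h in (127.8,):
  x=np.array([np.cos(np.radians(h)),np.sin(np.radians(h)),0]); y=np.array([-x[1],x[0],0])
  C=np.array([556.9,189.2,104])
  print(proj(c,[(C+a*x+b*y)/1000 for a,b in((22,4),(22,-4),(13,4),(13,-4),(0,4),(0,-4),(0,13.5),(0,-13.5),(22*.98,-4),(0,22),(0,-22))]).round(1))
E
```

```text
key ctr at blade [556.94085006 190.31544935 139.10614804] [540.9336517  210.80372895 139.10614804] [549.32680825 200.01147649 139.10614804]
[[274.6 205.1]
 [288.7 205.1]
 [274.6 220.5]
 [288.7 220.5]
 [274.7 242.1]
 [288.5 242.1]
 [258.4 242.1]
 [304.9 242.1]
 [288.7 205.9]
 [243.7 242.1]
 [319.5 242.1]]
```

View pics/w21b.png

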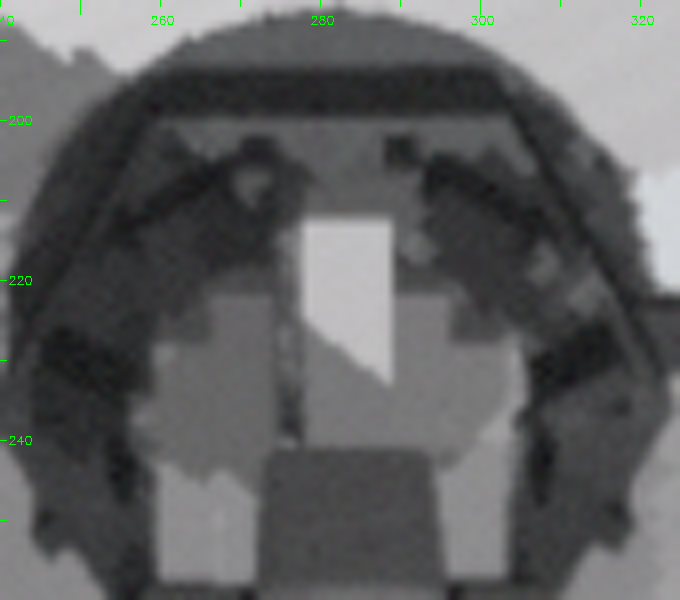

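```bash
python3 -m handwheel '0.07 -0.07 0 -0.0025 0.005 0 1; 0.07 -0.07 -0.5 -0.0025 0.005 0 1; 0.07 -0.07 -1 -0.0025 0.005 0 1; 0.07 -0.07 -1.6 -0.0025 0.005 0 1; 0.07 -0.07 -1.6 -0.0025 0.005 0 1';  python3 - <<'E'
from h import *
s=arm.sense(); print(s["tcp_pos"],s["wrist_force"],s["ee_rot"][:,1],np.degrees(np.arctan2(s["ee_rot"][1][2],s["ee_rot"][0][2])))
c,p,d=snap("wrist",22)
crop(p,"w22b.png",225,175,340,265,6)
A=lambda u,v,z=.104:atz(c,u,v,z)*1000
T=np.array(s["tcp_pos"])
zb=T[2]-.1844; f0=(A(277.3,212,zb)+A(288.7,212,zb))/2
x=np.array([np.cos(np.radians(128)),np.sin(np.radians(128)),0]); print("key ctr",f0-26*x)
E
```

```text
time: 17.55
tcp_pos: [0.5571, 0.1869, 0.3058]
ee_rot: [[0.614, -0.005, 0.789], [-0.789, -0.002, 0.614], [-0.001, -1.0, -0.005]]
wrist_force: [-1.1, 1.1, -1.6]
gripper_width: 0.0084
[0.55705996 0.18686867 0.30576941] [-1.09241086  1.09498297 -1.5908503 ] [-0.00498305 -0.00236257 -0.99998479] 37.87623506393217
key ctr [556.06600796 187.86023374 121.36940511]
```

View pics/w22b.png

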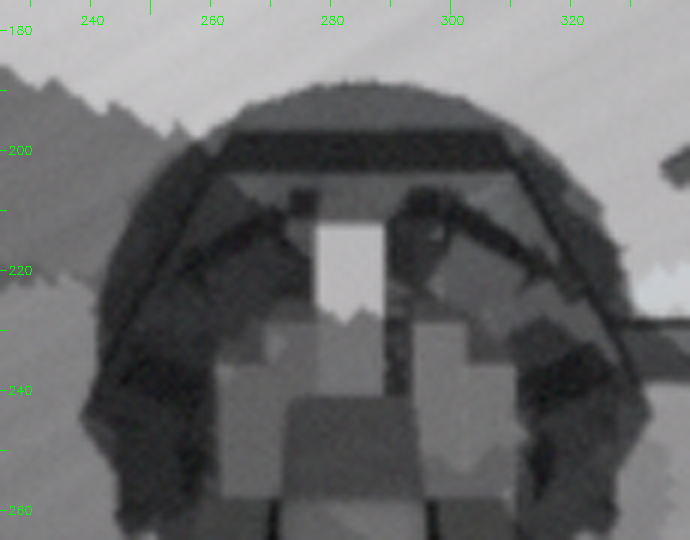

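```bash
python3 -m handwheel '0 0.08 0 0.0024 -0.005 0 1; 0 0.08 0 0.0024 -0.005 0 1; 0 0.08 0 0.0024 -0.005 0 1; 0 0.08 0 0.0024 -0.005 0 1; 0 0.08 0 0.0024 -0.005 0 1';  python3 - <<'E'
from h import *
s=arm.sense(); print(s["tcp_pos"],s["wrist_force"],s["ee_rot"][:,1],np.degrees(np.arctan2(s["ee_rot"][1][2],s["ee_rot"][0][2])))
c,p,d=snap("wrist",23)
crop(p,"w23b.png",225,175,340,265,6)
A=lambda u,v,z=.104:atz(c,u,v,z)*1000
T=np.array(s["tcp_pos"])
zb=T[2]-.1844; f0=(A(277.3,212,zb)+A(288.7,212,zb))/2
x=np.array([np.cos(np.radians(128)),np.sin(np.radians(128)),0]); print("key ctr",f0-26*x)
E
```

```text
time: 18.02
tcp_pos: [0.557, 0.1879, 0.3066]
ee_rot: [[0.614, 0.001, 0.789], [-0.789, 0.0, 0.614], [0.0, -1.0, 0.001]]
wrist_force: [-1.0, -0.2, -0.3]
gripper_width: 0.0082
[0.55702015 0.18786569 0.30662147] [-1.00646909 -0.23916106 -0.31622986] [ 7.27022333e-04  2.50997557e-04 -9.99999704e-01] 37.895548280200934
key ctr [557.08331171 189.32959132 122.22147088]
```

View pics/w23b.png

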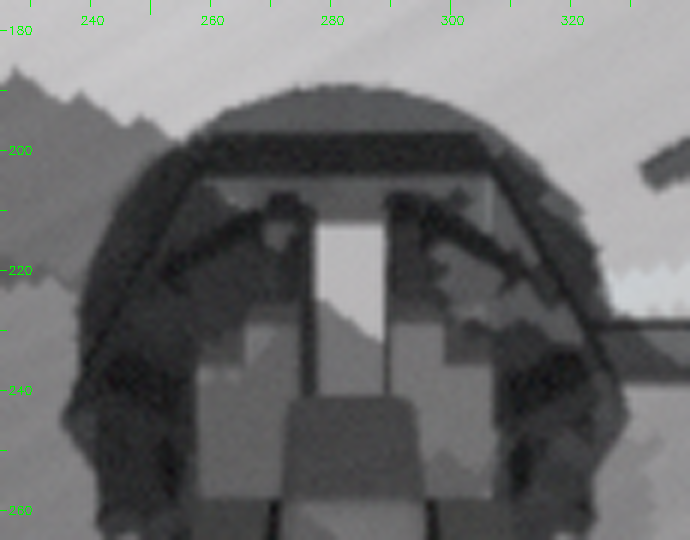

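```bash
python3 -m handwheel '-0.02 -0.02 -0.3 0 0 0 1; -0.02 -0.02 -0.6 0 0 0 1; -0.02 -0.02 -0.8 0 0 0 1; -0.02 -0.02 -1 0 0 0 1; -0.02 -0.02 -1.2 0 0 0 1';  python3 - <<'E'
from h import *
s=arm.sense(); print(s["tcp_pos"],s["wrist_force"],s["wrist_torque"],s["ee_rot"][:,1],np.degrees(np.arctan2(s["ee_rot"][1][2],s["ee_rot"][0][2])))
E
```

```text
time: 18.48
tcp_pos: [0.5568, 0.1876, 0.2942]
ee_rot: [[0.614, 0.0, 0.789], [-0.789, 0.0, 0.614], [0.0, -1.0, 0.0]]
wrist_force: [-0.5, -0.8, -0.6]
gripper_width: 0.0088
[0.5567678  0.18764471 0.29424323] [-0.45428707 -0.7744236  -0.57162845] [-0.02882364  0.01233162 -0.0058771 ] [ 4.70081935e-04  1.81955027e-04 -9.99999873e-01] 37.89595757761328
```

```bash
python3 -m handwheel '0 0 -0.15 0 0 0 1; 0 0 -0.3 0 0 0 1; 0 0 -0.45 0 0 0 1; 0 0 -0.52 0 0 0 1; 0 0 -0.52 0 0 0 1';  python3 - <<'E'
from h import *
s=arm.sense(); print(s["tcp_pos"],s["wrist_force"],s["wrist_torque"])
c,p,d=snap("wrist",24)
crop(p,"w24b.png",205,165,360,335,4)
E
```

```text
time: 18.9
tcp_pos: [0.5568, 0.1876, 0.2894]
ee_rot: [[0.614, 0.001, 0.789], [-0.789, 0.0, 0.614], [0.0, -1.0, 0.001]]
wrist_force: [-1.0, -0.7, 2.7]
gripper_width: 0.0083
[0.5567577  0.18763803 0.28938094] [-1.02501831 -0.73530875  2.73262453] [-0.08634159  0.16249885  0.03894482]
```

View pics/w24b.png

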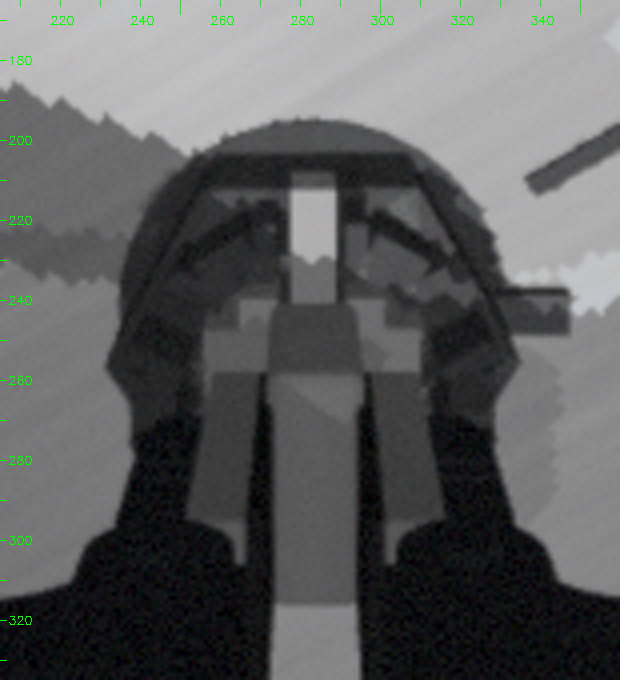

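The key is down at the expected height, with a light 2.7 N contact. Its blade at (277–289,208–240) lies inside the slot. I'll release.

```bash
python3 -m handwheel '0 0 0 0 0 0 0.85; 0 0 0 0 0 0 0.7; 0 0 0 0 0 0 0.6; 0 0 0 0 0 0 0.5; 0 0 0 0 0 0 0.5'; python3 -m handwheel '0 0 1 0 0 0 0.4; 0 0 3 0 0 0 0.2; 0 0 6 0 0 0 0; 0 0 8 0 0 0 0; 0.5 -0.8 10 0 0 0 0'; python3 -m handwheel '2 -2.8 0 0 0 0 0; 4 -5.6 0 0 0 0 0; 5 -7 0 0 0 0 0; 5 -7 0 0 0 0 0; 5 -7 0 0 0 0 0'; python3 - <<'E'
from h import *
s=arm.sense(); print(s["tcp_pos"],s["wrist_force"])
c,p,d=snap("wrist",25); crop(p,"w25.png",0,0,560,420,1); crop(p,"w25b.png",210,40,350,170,5)
c,p,d=snap("scene",25); crop(p,"s25.png",290,145,415,255,6); crop(p,"s25t.png",130,160,240,290,5)
E
```

```text
time: 19.37
tcp_pos: [0.5568, 0.1876, 0.2893]
ee_rot: [[0.614, 0.001, 0.789], [-0.789, 0.0, 0.614], [0.0, -1.0, 0.001]]
wrist_force: [0.2, -0.6, 0.5]
gripper_width: 0.043
time: 19.78
tcp_pos: [0.5612, 0.1803, 0.3918]
ee_rot: [[0.615, 0.002, 0.788], [-0.788, 0.001, 0.615], [0.0, -1.0, 0.002]]
wrist_force: [0.5, 0.4, 0.6]
gripper_width: 0.0855
time: 20.2
tcp_pos: [0.6115, 0.1096, 0.3921]
ee_rot: [[0.614, 0.002, 0.789], [-0.789, 0.001, 0.614], [0.0, -1.0, 0.002]]
wrist_force: [-0.3, 0.7, -0.4]
gripper_width: 0.0851
[0.61147242 0.10959689 0.39206838] [-0.25544407  0.68401321 -0.41766324]
```

View pics/w25.png

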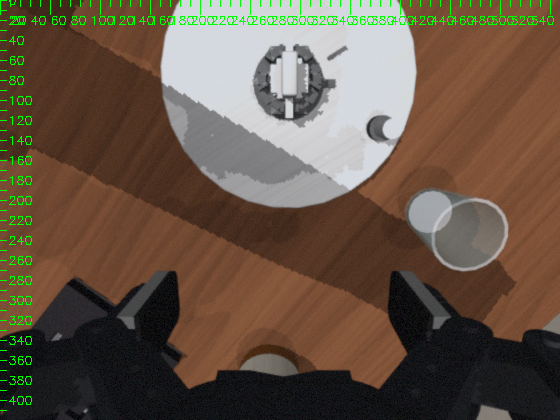

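View pics/w25b.png

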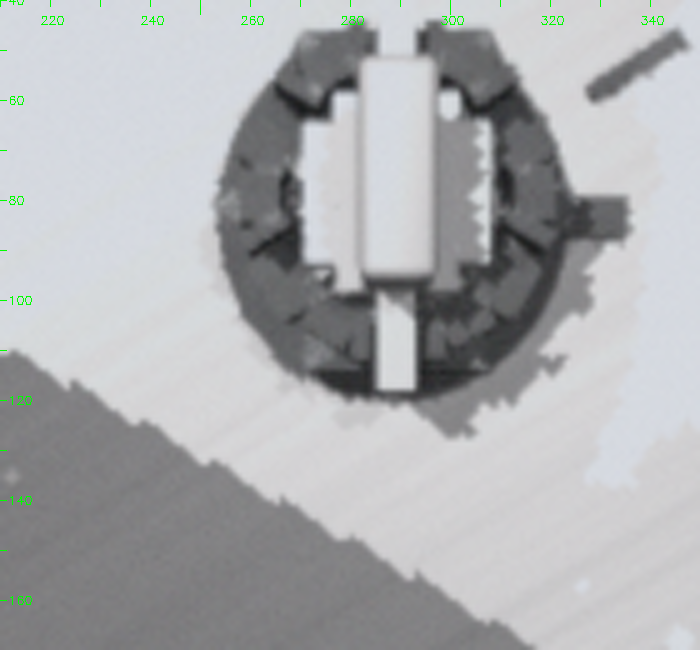

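View pics/s25.png

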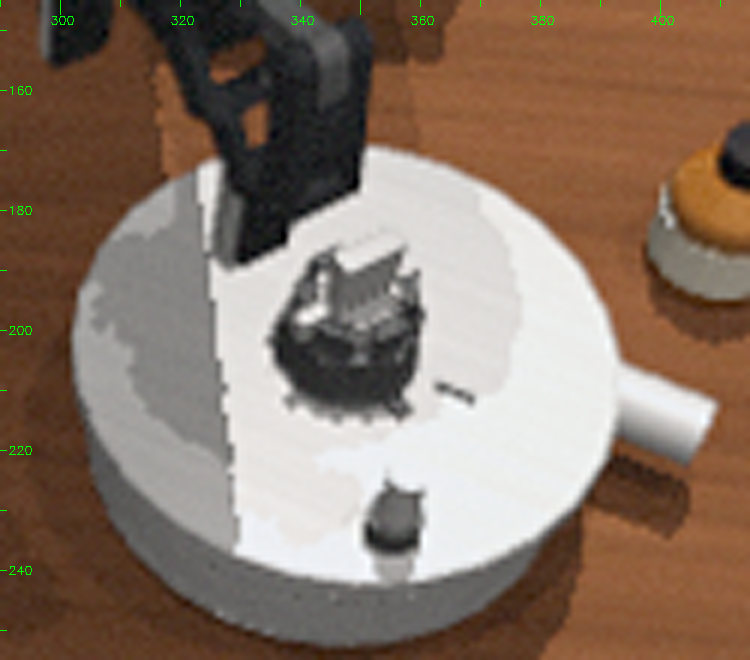

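View pics/s25t.png

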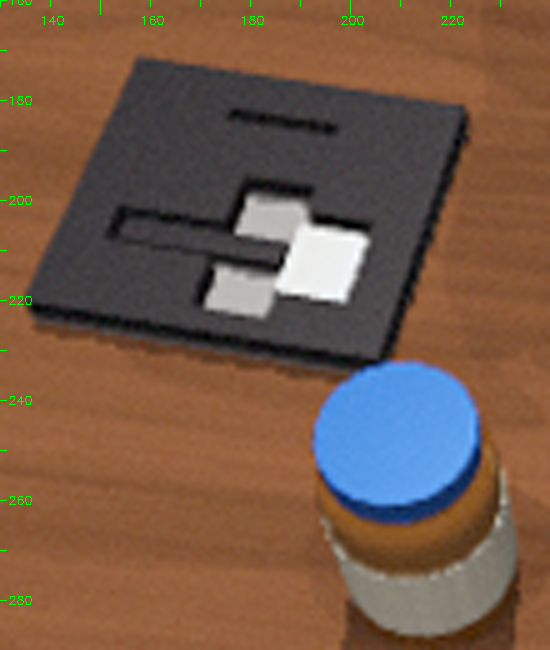

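The key is in the nut, with its head at (282–297,52–95), and the scraper is in its cut-out. I'll check heights and bystanders numerically.

```bash
python3 - <<'E'
from h import *
c,p,d=load("wrist",25)
for u,v in((289,58),(289,72),(289,90),(289,105),(289,113)): print("key",u,v,(atd(c,d,u,v)*1000).round(1))
A=lambda u,v,z:atz(c,u,v,z)*1000
print("head ctr",np.mean([A(u,v,.129) for u,v in((282,52),(297,52),(282,95),(297,95))],0), "expect 556.9 189.2")
c0,p0,d0=load("scene",0);c,p,d=load("scene",25)
for n,u,v in(("jar",210,243),("mid",82,230),("beaker",343,275),("small",415,170)): print(n,(atd(c0,d0,u,v)*1000).round(1),(atd(c,d,u,v)*1000).round(1))
for n,u,v in(("blade far",190,217),("blade",200,207),("blade2",203,217),("handle",160,206),("handle2",180,210),("tray top",170,190)): print(n,(atd(c,d,u,v)*1000).round(1))
df=cv2.absdiff(p0,p).max(2); 
for n,(u0,v0,u1,v1) in dict(jar=(190,232,240,292),mid=(70,220,112,262),beaker=(322,262,364,310),small=(398,162,425,198)).items(): print(n,df[v0:v1,u0:u1].mean().round(1))
E
```

```text
key 289 58 [551.2 195.2 129.6]
key 289 72 [556.  189.1 128.2]
key 289 90 [562.6 180.8 128.9]
key 289 105 [567.7 174.8 105.8]
key 289 113 [571.  170.7 104.7]
head ctr [556.98252593 188.3703578  129.        ] expect 556.9 189.2
jar [725.2 -73.3 125.3] [724.7 -73.6 124.4]
mid [ 717.1 -340.2  104.4] [ 717.7 -339.5  105.5]
beaker [722.1 188.   51. ] [721.3 188.2  49.4]
small [443.9 341.2  74.8] [444.  341.1  74.9]
blade far [ 597.2 -166.7    8.5]
blade [ 565.9 -150.4    8.2]
blade2 [ 598.6 -134.    16.7]
handle [ 578.9 -243.2   13.6]
handle2 [ 586.  -192.1   16.5]
tray top [ 532.  -231.5   17.4]
jar 10.1
mid 9.9
beaker 13.5
small 10.0
```

```bash
python3 -c "
from cell import arm
print(arm.sign_off())"
```

```text
the job is handed in; nothing more can be done
None
```

The job is handed in, done in the order asked and in about 20 s of robot time; sign-off reports no verdict.

- **Scraper:** it lies flat in its cut-out. Its blade top measures about 8.5 mm and its handle top about 14 mm above the bench, which is what lying on the floor should give.
- **Nut:** I turned it about 84° clockwise in one grip, past the rib to the first line-up. Before I let go, the gripper on the nut's flats stood at −51.9° and the stud slot at −52.0°. The stud slot stood 31–33° past snug, about 0.55 rad. That figure depends on the rib's heading, which read 67–70° in different pictures. The line-up itself does not.
- **Key:** it is through nut and stud and released. Its head top is 129 mm above the bench, the figure for fully home, and its centre is within about 1 mm of the nut's axis.
- **Bystanders:** jar, bottles and beaker read within about 2 mm of their starting positions, which is depth noise. The gripper stands clear of everything.

No check failed. Early single-edge readings of the stud slot were 3–5° off, so I set the final angle from the close-up.

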